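Photograph two sample tiles under the swing-arm camera

TASK

Swing the camera arm of the photo stand in over the tile carrier until it meets its stop, then slide the carrier so that the middle of the red tile is right under the brass pointer and let it stand still there for a good second for its picture, and after it do the same with the blue tile. Then pull the carrier's slide fully home towards the robot and swing the arm back out to its parking stop. Keep all four tiles lying in their pockets and do not shift the other things on the counter.

Things in the scene. Friction and masses are not known exactly. Their poses are not given: they have to be found in the camera images.
- stand: Photo stand, fixed to the counter: grey base plate 370 x 300 mm, 12 mm thick. Origin on the counter, straight below the place where the brass pointer stands when the arm is swung in; its x points to the hinge column, away from the robot, y to the parking side (left). Column 165 mm along +x from the origin. The stand's place and yaw vary.
- swing_arm (a joint): Camera arm's upright hinge, rad: 0 = swung in over the carrier against its stop (the arm points along the stand's -x), 1.2 = parked against the other stop, out on the stand's +y side. Stiff: stays where left.
- hinge_mid (a point): Point on the hinge axis at the beam's mid height (118 mm above the counter); fixed, with the stand's axes.
- beam_end (a point): Middle of the black rubber end of the arm, 213 mm from the hinge axis, 118 mm above the counter; turns with the arm, whose free end points along its -x. The rubber is 56 mm long, 24 mm wide, 27 mm high (104 to 131 mm above the counter). The rest of the white beam is 20 mm wide, 105 to 130 mm above the counter. Push the beam or rubber sideways.
- pointer_tip (a point): Tip of the brass pointer under the camera, 62 mm above the counter and 16 mm above the tiles, 165 mm from the hinge axis; moves with the arm. The black round camera above it is 48 mm across and reaches from 85 to 139 mm above the counter.
- cross_slide (a joint): Lower slide, m, along the stand's x: -0.06 = fully home towards the robot, +0.06 = fully away, 0 = middle. Stiff, about 2 N. It carries the upper slide.
- carrier (a joint): Upper slide with the black tile carrier, m, along the stand's y: -0.06 to +0.06, 0 = middle. Stiff, about 2 N.
- carrier_mid (a point): Middle of the carrier's pocket floor, 36 mm above the counter, with the stand's axes. The carrier is 140 x 140 mm with four pockets of 64 mm, centres at x and y of plus or minus 34 mm, between walls 4 mm thick and 6 mm high.
- post_top (a point): Middle of the top of the orange round post, 24 mm across, that moves the carrier: fixed to it, 140 mm to the -y side of carrier_mid; top 132 mm above the counter, graspable from 45 mm up. Pushing or pulling it moves both slides.
- red_tile: Red tile, 60 x 60 x 10 mm, loose in a pocket (2 mm play); origin in the middle of its underside, 36 mm above the counter. Which tile lies in which pocket varies.
- blue_tile: Blue tile, same size and origin, in another pocket.
- white_tile: White tile, likewise.
- green_tile: Green tile, likewise.
- tape_measure: Bystander: yellow tape measure, 74 x 30 x 50 mm high, left of the stand, below the arm's sweep; origin under its middle.
- stapler: Bystander: red and black stapler, 140 x 34 x 50 mm high; origin under its middle.
- jar: Bystander: clear jar, 84 mm across, 125 mm high; origin under its middle.
- pencil_pot: Bystander: dark wooden pot, 76 mm across, 100 mm high; origin under its middle.
- notebook: Bystander: blue notebook, 150 x 210 x 16 mm; origin under its middle.
- calculator: Bystander: grey desk calculator, 150 x 95 x 25 mm; origin under its middle.
There are look-alikes about, which are no part of the job. What is meant by the white_tile is not black or purple, and is the smaller of those in its own colour.

How it is judged (in metres and radians):
On the way, in this order (a step that is already met when the one before it is completed fails the run):
1. the camera arm is swung in to its stop (value of joint swing_arm below 0.05 rad), for 0.2 s.
2. the red tile's middle stands still under the pointer (within 7 mm, 0.8 s) with the arm swung in (value of joint swing_arm below 0.06 rad and horizontal distance between red_tile and pointer_tip below 0.007 m and velocity of joint cross_slide between -0.01 and 0.01 m/s and velocity of joint carrier between -0.01 and 0.01 m/s), for 0.8 s.
3. the blue tile's middle stands still under the pointer (within 7 mm, 0.8 s) with the arm swung in (value of joint swing_arm below 0.06 rad and horizontal distance between blue_tile and pointer_tip below 0.007 m and velocity of joint cross_slide between -0.01 and 0.01 m/s and velocity of joint carrier between -0.01 and 0.01 m/s), for 0.8 s.
At the end, for the whole second after the job is handed in: The camera arm is at its parking stop (beyond 1.1 rad) and at rest, the lower slide is home towards the robot (below -52 mm), and all four tiles lie in their pockets (undersides within 4 mm of the pocket floor) (value of joint swing_arm above 1.1 rad and value of joint cross_slide below -0.052 m and velocity of joint swing_arm between -0.02 and 0.02 rad/s and z of each of red_tile, blue_tile, white_tile, green_tile in the frame of carrier_mid below 0.004 m); the robot touches nothing.
It fails at once if a tile comes out of its pocket (its middle rises more than 6 mm above the pocket floor) (z of any of red_tile, blue_tile, white_tile, green_tile in the frame of carrier_mid above 0.006 m).
It fails at once if a bystander is shifted by more than 20 mm (distance of any of tape_measure, stapler, jar, pencil_pot, notebook, calculator from where it was at the start of the episode above 0.02 m).
It also fails if it takes over 72 s, if anything falls off the work surface, if the arm or the gripper's body presses on something with over 40 N, if the wrist force passes 120 N, or if a joint passes its speed limit or range.

ROBOT

A 6-joint arm with a two-finger parallel gripper is mounted at the origin on the work surface. World frame = base frame: x ahead of the robot, y to its left, z up, the work surface at z = 0. Lengths are in m, angles in degrees, forces in N, time in s.
With the tool pointing down it reaches from about 0.4 to 0.825 m from the base axis. Payload 7 kg.
Tool frame: the origin (TCP) lies where the fingers leave the gripper's body, on its centre line; the fingertips stand 66 mm ahead of it and the grasp point (between the pads) lies 47 mm ahead of it; z points along the fingers, y is the direction in which the jaws open and shut (so a half turn about z gives the same grasp; the last joint's range is limited). The gripper opens to 88 mm and grips with 3 to 60 N. Pads are 19 mm wide; open, the fingers measure 130 mm over their backs; the gripper's body (78 mm by 193 mm) begins 47 mm behind the grasp point.
Start: joints at [-50.185, 20.546, 0.682, 0, -70.136, -16.507], TCP at [0.267, -0.62, 0.292] pointing down, gripper open.
Joint ranges: [-176.03, 176.03], [-82.01, 121.73], [-58.28, 71.71], [-173.87, 95.51], [-174.79, -0.11], [-173.66, 173.66]. Speed limits (degrees/s): [136.94, 136.94, 172.46, 180, 180, 180].

INTERFACE

Orientations are given as [roll, pitch, yaw] about the fixed x, y, z axes, in that order (R = Rz(yaw) Ry(pitch) Rx(roll)).
In Python, from plant import get_obs, snapshot, close_job gives the robot as it stands.
- The arm moves only by the tool play_rows, never from a script. Its argument "series" is a list of rows, each a list of 5 numbers: the opening in per cent of the stroke, from 0 (shut) to 100 (fully open), then the shift along the tool's x, y, z in m, then the turn about the tool's z in degrees. In form: [[jaw, dx, dy, dz, spin], ...]. A call has 1 to 10 rows; each row is the pose to reach, as a shift and turn from the pose commanded when the call began, along the tool's axes at that moment; what a row does not reach only later rows make up. A row lasts 1/10 s, in which the tool goes at most 50 mm and 8.59 degrees, less where a joint would pass 70% of its speed; a pose out of reach is approached as far as the arm can. A call with a gripper value outside its range is refused whole. The fingers move at their own pace and stop on an object; the grip force is fixed at half the most. Time passes only in rows, so rows that repeat a pose let the fingers close. It gives the time, the measured TCP pose, the force and the opening at its end, in the units of the state.
- get_obs(): the state, without advancing time (a new reading comes with each control period).
- snapshot(name): name is "scene" or "side" or "wrist"; returns a dict with "frame" (384x512x3 uint8, red, green, blue), "z_map" (384x512 float32, m along the optical axis (not along the pixel's ray), 0 where there is no reading), "mtx" (3x3 intrinsics, pixels), "camera_from_world" (4x4, takes a point from world to camera coordinates); the wrist camera has in their place "tool_from_camera" (4x4, takes a point from camera to tool coordinates, whose origin is the TCP and whose axes are the flange's). Camera axes: x right, y up, looking along -z (the intrinsics and any distortion apply to the point x, -y, -z); pixel columns grow to the right and rows downward; lengths in m; the calibration is good to about 2 mm. A picture is of the moment at which its call begins: read the wrist's pose just before it.
- close_job(): hands the job in, once; it reports no verdict.
The state is a dict: "clock": time; "joint_pos": joint angles; "qvel": joint speeds; "tau": joint torques, N m; "tool_pos": TCP position; "orientation": TCP orientation; "force": force on the tool from outside, world axes, zero at the start; "moment": the same for the moment, N m; "opening": finger opening in m.
Only numpy, scipy, OpenCV 4.12 (cv2) and the standard library are available. Lean on these libraries where they do the work, as an engineer would, in place of code of your own. Each camera call takes 0.05 s, during which the arm holds its last target.

## Working session

There is one attempt and no reset: what is moved stays moved. The work goes in short steps, Python scripts to look and compute and a tool call to move; the robot and the scene stay as the last step left them, time stands still between calls to the robot, and variables do not carry over. Pictures are saved under pics/ and viewed, and the job is handed in when it is done.

Besides the shell and the picture viewer there is one more tool, called after "Call:" as name(argument=value, ...), one argument or row to a line, values as JSON. play_rows: Moves the arm, as the interface text tells. Its arguments: {"type":"object","properties":{"series":{"type":"array"}},"required":["series"]}

```bash
mkdir -p pics; ls; cat > h.py <<'E'
import numpy as np, cv2
from plant import get_obs, snapshot, close_job
def save(n,im): cv2.imwrite('pics/'+n+'.png', im[:,:,::-1])
def world(s,u,v,obs=None):
    z=s['z_map'][v,u]; K=s['mtx']
    p=np.array([(u-K[0,2])/K[0,0]*z, -(v-K[1,2])/K[1,1]*z, -z,1])
    return (np.linalg.inv(s['camera_from_world'])@p)[:3]
def cloud(s):
    z=s['z_map']; K=s['mtx']; v,u=np.mgrid[:z.shape[0],:z.shape[1]]
    p=np.stack([(u-K[0,2])/K[0,0]*z, -(v-K[1,2])/K[1,1]*z, -z,np.ones_like(z)],-1)
    P=(p@np.linalg.inv(s['camera_from_world']).T)[...,:3]; P[z==0]=np.nan
    return P
E
python3 - <<'E'
from h import *
o=get_obs(); print(o)
for n in('scene','side'):
    s=snapshot(n); save(n+'0',s['frame']); np.savez('pics/'+n+'0.npz',**s); print(s['mtx'],[k for k in s])
E
```

```text
pics
{'clock': 0.0, 'joint_pos': array([-5.01838178e+01,  2.05890064e+01,  6.33709512e-01, -2.11703920e-02,
       -7.01382107e+01, -1.65064894e+01]), 'qvel': array([ 0.06422276,  0.01189763,  0.05007926, -0.02715576,  0.05007312,
       -0.03719661]), 'tau': array([ 1.42088484e-03, -5.82714593e+01,  2.93060911e+01,  6.99731067e+00,
        6.72025941e-03, -2.31981066e-04]), 'tool_pos': array([ 0.26691875, -0.61954694,  0.29124625]), 'orientation': array([ 1.79904691e+02, -7.48889326e-03, -1.56697510e+02]), 'force': array([0.5792412 , 0.1592184 , 0.16698425]), 'moment': array([-0.0224802 ,  0.01048619, -0.01239047]), 'opening': 0.08784185983643811}
[[419.44025573   0.         248.6838311 ]
 [  0.         419.44025573 188.21242374]
 [  0.           0.           1.        ]] ['frame', 'z_map', 'mtx', 'camera_from_world']
[[437.2326811    0.         254.54501929]
 [  0.         437.2326811  193.72524723]
 [  0.           0.           1.        ]] ['frame', 'z_map', 'mtx', 'camera_from_world']
```

View pics/scene0.png

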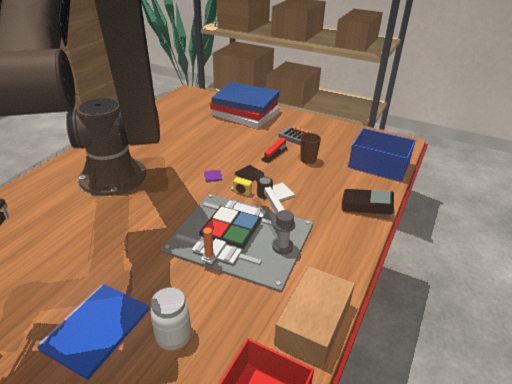

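View pics/side0.png

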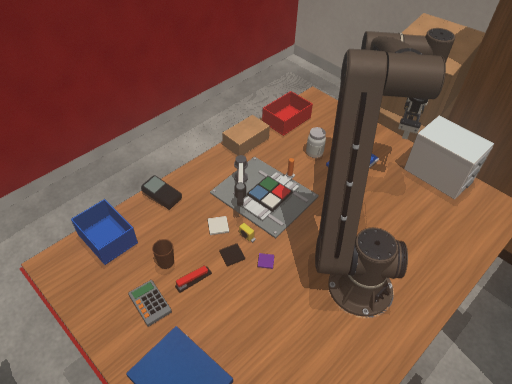

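The scene view shows the stand around (240,235). The carrier holds white (226,216), blue (246,221), red (219,229) and green (238,234). The post is at (209,243), the column at (284,230), and the arm is parked towards (265,187). The tape measure is at (242,186). Loose pads lie on the counter: black (249,174), purple (213,175) and white (282,192). The white_tile is the smaller white one, in the carrier pocket. I'll confirm that in an enlarged crop and measure.

```bash
python3 - <<'E'
from h import *
for n,(a,b,c,d) in dict(scene=(155,300,150,330),side=(140,270,195,335)).items():
    s=dict(np.load(f'pics/{n}0.npz')); f=s['frame']; 
    save(n+'0c',cv2.resize(f[a:b,c:d],None,fx=4,fy=4,interpolation=cv2.INTER_CUBIC))
    P=cloud(s); hsv=cv2.cvtColor(f,cv2.COLOR_RGB2HSV).astype(int); H,S,V=hsv[...,0],hsv[...,1],hsv[...,2]
    box=(P[...,0]>.3)&(P[...,0]<1)&(abs(P[...,1])<.5)
    zt=(P[...,2]>.038)&(P[...,2]<.054)
    for nm,m in dict(red=((H<6)|(H>174))&(S>150)&zt,blue=(H>98)&(H<118)&(S>90)&zt,green=(H>45)&(H<90)&(S>90)&zt,white=(S<40)&(V>170)&zt,orange=(H>4)&(H<16)&(S>150)&(P[...,2]>.06)&(P[...,2]<.14),posttop=(H>2)&(H<20)&(S>120)&(P[...,2]>.125)&(P[...,2]<.14),beam=(S<40)&(V>150)&(P[...,2]>.12)&(P[...,2]<.137),dark=(V<90)&(P[...,2]>.122)&(P[...,2]<.16),yellow=(H>20)&(H<32)&(S>150)&(P[...,2]>.02)&(P[...,2]<.07)).items():
        m=(m&box).astype(np.uint8); k,l,st,ce=cv2.connectedComponentsWithStats(m)
        for i in range(1,k):
            if st[i,4]>12: q=P[l==i]; print(n,nm,st[i,4],ce[i].round(),q.mean(0).round(4),q.min(0).round(3),q.max(0).round(3))
E
```

```text
scene red 81 [278. 143.] [0.4531 0.4435 0.0424] [0.437 0.389 0.038] [0.469 0.49  0.049]
scene red 246 [217. 227.] [ 0.5078 -0.1022  0.0443] [ 0.471 -0.136  0.039] [ 0.536 -0.069  0.049]
scene red 340 [268. 366.] [ 0.8327 -0.4287  0.0459] [ 0.779 -0.498  0.038] [ 0.914 -0.417  0.054]
scene blue 214 [378. 164.] [0.8356 0.475  0.046 ] [0.735 0.469 0.038] [0.93  0.485 0.054]
scene blue 237 [245. 220.] [ 0.5656 -0.0335  0.0445] [ 0.534 -0.064  0.039] [ 0.595 -0.001  0.049]
scene green 50 [242. 231.] [ 0.5811 -0.0832  0.0448] [ 0.554 -0.101  0.04 ] [ 0.599 -0.069  0.048]
scene white 246 [225. 214.] [ 0.4979 -0.0382  0.0444] [ 0.465 -0.07   0.04 ] [ 0.53  -0.002  0.05 ]
scene white 14 [218. 245.] [ 0.5489 -0.1612  0.0386] [ 0.54  -0.17   0.038] [ 0.557 -0.145  0.04 ]
scene orange 182 [208. 239.] [ 0.551  -0.2148  0.1046] [ 0.537 -0.222  0.06 ] [ 0.56  -0.2    0.133]
scene posttop 54 [207. 231.] [ 0.5479 -0.2113  0.1298] [ 0.537 -0.222  0.125] [ 0.56  -0.2    0.133]
scene beam 166 [274. 199.] [0.6388 0.0014 0.1286] [ 0.592 -0.043  0.124] [0.683 0.05  0.133]
scene beam 586 [169. 300.] [ 0.593
[... 1046 characters left out ...]
194  0.038] [ 0.558 -0.142  0.051]
side white 140 [271. 200.] [ 0.498  -0.0378  0.0476] [ 0.467 -0.071  0.039] [ 0.532 -0.01   0.054]
side orange 78 [290. 166.] [ 0.5425 -0.2035  0.1031] [ 0.531 -0.218  0.06 ] [ 0.557 -0.19   0.14 ]
side posttop 20 [291. 160.] [ 0.5449 -0.2057  0.1331] [ 0.531 -0.218  0.128] [ 0.557 -0.197  0.14 ]
side beam 97 [317. 132.] [ 0.5932 -0.4341  0.1277] [ 0.558 -0.47   0.122] [ 0.626 -0.403  0.135]
side beam 72 [240. 173.] [0.6393 0.0019 0.1322] [ 0.6   -0.044  0.125] [0.682 0.041 0.137]
side dark 125 [240. 193.] [0.5567 0.0837 0.1343] [0.521 0.036 0.122] [0.603 0.12  0.145]
side yellow 113 [247. 230.] [0.4528 0.1431 0.0475] [0.427 0.126 0.021] [0.49  0.156 0.065]
```

View pics/scene0c.png

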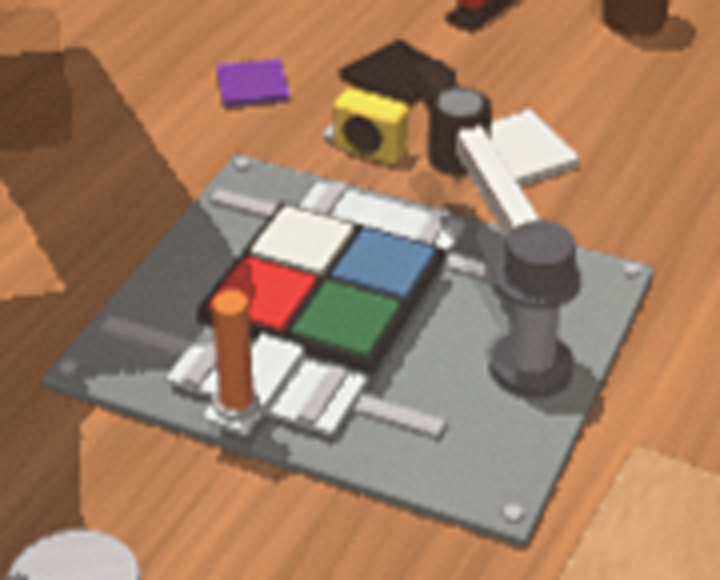

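View pics/side0c.png

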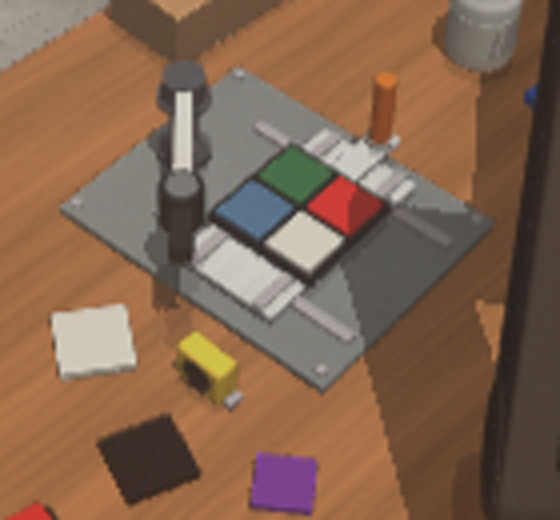

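```bash
python3 - <<'E'
from h import *
from scipy.optimize import least_squares
for n in('scene','side'):
    s=dict(np.load(f'pics/{n}0.npz')); P=cloud(s); f=s['frame']
    hsv=cv2.cvtColor(f,cv2.COLOR_RGB2HSV).astype(int);H,S,V=hsv[...,0],hsv[...,1],hsv[...,2]
    x,y,z=P[...,0],P[...,1],P[...,2]
    m=(z>.006)&(z<.020)&(x>.3)&(x<.85)&(y>-.35)&(y<.2)&(S<60)
    k,l,st,ce=cv2.connectedComponentsWithStats(m.astype(np.uint8))
    i=1+st[1:,4].argmax(); q=P[l==i][:,:2].astype(np.float32)
    (c,sz,a)=cv2.minAreaRect(q); print(n,'plate',np.round(c,4),np.round(sz,3),a,np.isfinite(q).all(),P[l==i][:,2].mean())
    m=(z>.136)&(z<.18)&(abs(x-.70)<.06)&(abs(y+.07)<.06); q=P[m]; print('cap',m.sum(),q.mean(0),q.min(0),q.max(0))
    print(np.histogram(P[(abs(x-.70)<.06)&(abs(y+.07)<.06)&(z>.1)][:,2],bins=np.arange(.1,.2,.01)))
    if len(q)>10: print('capcirc',cv2.minEnclosingCircle(q[:,:2].astype(np.float32)))
    bm=(z>.122)&(z<.137)&(S<40)&(V>150)&(abs(y)<.06)&(x>.55)&(x<.72); q=P[bm][:,:2]
    print('beamline',cv2.fitLine(q.astype(np.float32),cv2.DIST_HUBER,0,.01,.01).ravel())
    m=(z>.10)&(z<.15)&(x>.5)&(x<.62)&(y>.0)&(y<.16)&(V<120); q=P[m&(z>.127)]; print('cam/rubber',q.mean(0),q.min(0),q.max(0))
E
```

```text
scene plate [ 0.5646 -0.0669] [0.37  0.305] 4.89260196685791 True 0.011062423311454503<stdin>:11: RuntimeWarning: Mean of empty slice.
  ret = um.true_divide(
Traceback (most recent call last):
ValueError: zero-size array to reduction operation minimum which has no identity
```

```bash
python3 - <<'E'
from h import *
for n in('scene','side'):
    s=dict(np.load(f'pics/{n}0.npz')); P=cloud(s); f=s['frame']
    hsv=cv2.cvtColor(f,cv2.COLOR_RGB2HSV).astype(int);H,S,V=hsv[...,0],hsv[...,1],hsv[...,2]
    x,y,z=P[...,0],P[...,1],P[...,2]
    m=(z>.006)&(z<.020)&(x>.3)&(x<.85)&(y>-.35)&(y<.2)&(S<60)
    k,l,st,ce=cv2.connectedComponentsWithStats(m.astype(np.uint8))
    i=1+st[1:,4].argmax(); q=P[l==i][:,:2].astype(np.float32)
    (c,sz,a)=cv2.minAreaRect(q); print(n,'plate',np.round(c,4),np.round(sz,3),a)
    w=P[(abs(x-.72)<.07)&(abs(y+.07)<.06)&(z>.03)]
    print(np.histogram(w[:,2],bins=np.arange(.03,.17,.01))[0], w[:,2].max())
    q=w[(w[:,2]>w[:,2].max()-.012)]; print('cap',q.mean(0),q.min(0),q.max(0),cv2.minEnclosingCircle(q[:,:2].astype(np.float32)))
    bm=(z>.122)&(z<.137)&(S<40)&(V>150)&(abs(y)<.06)&(x>.55)&(x<.72); q=P[bm][:,:2]
    print('beamline',cv2.fitLine(q.astype(np.float32),cv2.DIST_HUBER,0,.01,.01).ravel())
    m=(x>.5)&(x<.62)&(y>.0)&(y<.16)&(V<120)&(z>.127); q=P[m]; print('cam/rubber',q.mean(0),q.min(0),q.max(0))
E
```

```text
scene plate [ 0.5646 -0.0669] [0.37  0.305] 4.89260196685791
[ 31  30  31  30  31  12  38  97  57 117 148   0   0   0] 0.13465317090833306
cap [ 0.69243413 -0.05150617  0.12983246] [ 0.6513924  -0.07982243  0.12266235] [ 0.72191098 -0.01036066  0.13465317] ((0.6840410232543945, -0.04468722268939018), 0.04335400462150574)
beamline [ 0.71425945 -0.699881    0.6388248   0.00135883]
cam/rubber [0.5681884  0.06711136 0.13252875] [0.52161152 0.035017   0.12715329] [0.60434602 0.11741647 0.14025158]
side plate [ 0.5648 -0.0652] [0.372 0.305] 5.003312110900879
[11  5  4  4  6  0  5 27 13 21 92  3  0  0] 0.14108399074384637
cap [ 0.69043173 -0.0470405   0.13484242] [ 0.65241648 -0.07929507  0.12949221] [ 0.72211006 -0.01038904  0.14108399] ((0.6855047345161438, -0.04219921678304672), 0.04423181712627411)
beamline [ 0.7147653  -0.6993644   0.63933086  0.00194656]
cam/rubber [0.56102805 0.07986086 0.13623514] [0.52053215 0.03618662 0.1276672 ] [0.60307488 0.11875843 0.14698249]
```

```bash
cat >> h.py <<'E'
def ray(s,u,v,z):
    K=s['mtx'];T=np.linalg.inv(s['camera_from_world'])
    d=T[:3,:3]@np.array([(u-K[0,2])/K[0,0],-(v-K[1,2])/K[1,1],-1]); c=T[:3,3]
    return c+d*(z-c[2])/d[2]
def proj(s,p):
    c=s['camera_from_world']@np.append(p,1); K=s['mtx']; return np.array([K[0,2]+K[0,0]*c[0]/-c[2],K[1,2]+K[1,1]*c[1]/c[2]])
E
python3 - <<'E'
from h import *
s=dict(np.load('pics/scene0.npz'));P=cloud(s)
print(P[214:218,283:288,2].round(3), P[179:182,263:268].round(3)[...,2])
for z in(.13,.135,.14,.15): print(z,ray(s,285.5,215.8,z).round(4),'cam',ray(s,265.8,180.8,z).round(4))
for z in(.128,.132,.136): print('post',ray(s,150+232/4,155+302/4,z).round(4))
for n,a,b,c,d in(('scene',155,250,195,325),('side',145,210,220,310)):
    s=dict(np.load(f'pics/{n}0.npz')); save(n+'0d',cv2.resize(s['frame'][a:b,c:d],None,fx=6,fy=6,interpolation=cv2.INTER_CUBIC))
E
```

```text
[[0.134 0.131 0.132 0.132 0.13 ]
 [0.131 0.133 0.131 0.133 0.134]
 [0.13  0.131 0.133 0.132 0.132]
 [0.132 0.132 0.13  0.132 0.132]] [[0.136 0.137   nan 0.139 0.139]
 [0.136 0.138 0.135 0.137 0.136]
 [  nan 0.14  0.138 0.138 0.139]]
0.13 [ 0.701  -0.0551  0.13  ] cam [0.5797 0.0698 0.13  ]
0.135 [ 0.7032 -0.0609  0.135 ] cam [0.5828 0.0632 0.135 ]
0.14 [ 0.7054 -0.0666  0.14  ] cam [0.5858 0.0566 0.14  ]
0.15 [ 0.7099 -0.0781  0.15  ] cam [0.5919 0.0433 0.15  ]
post [ 0.5476 -0.2062  0.128 ]
post [ 0.5502 -0.21    0.132 ]
post [ 0.5528 -0.2137  0.136 ]
```

View pics/scene0d.png

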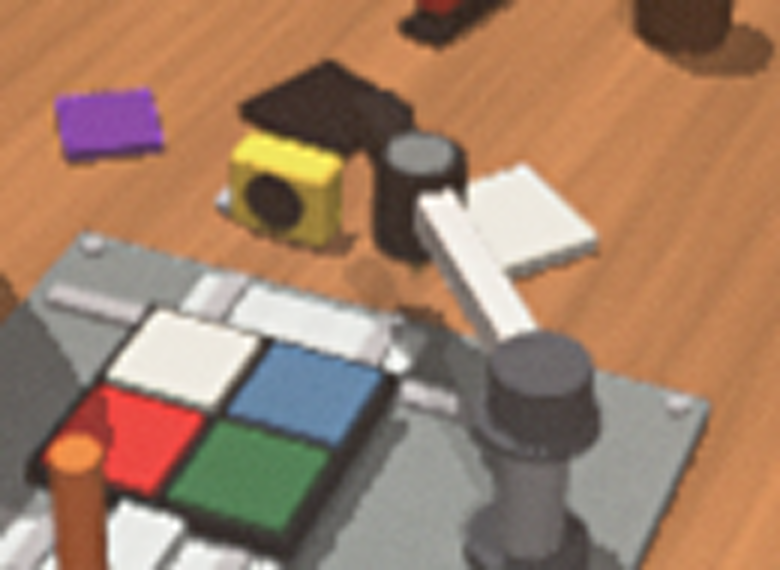

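View pics/side0d.png

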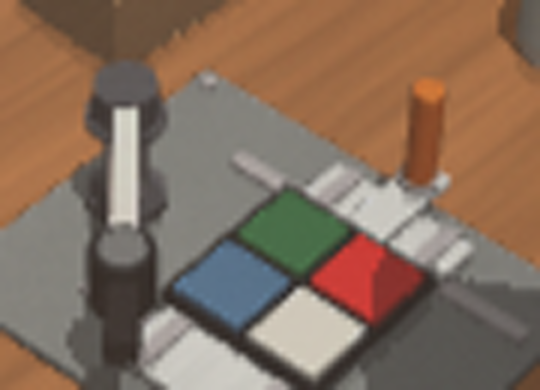

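The white_tile is the one in the carrier pocket at scene (226,215). The larger loose white pad at (282,192) is the look-alike. The hinge is at about (0.702, -0.058), the yaw at about 4.9°, and the arm at about 0.86 rad. The camera-to-hinge distance measures 0.1655 m against the specified 0.165 m. From the robot, red is at near-right and blue at far-left. Next I go to the parking side of the rubber end.

Call:
play_rows(
  series=[
    [0,-0.03,0.03,0,-8],
    [0,-0.06,0.06,0,-16],
    [0,-0.09,0.09,0,-24],
    [0,-0.12,0.12,0,-32],
    [0,-0.155,0.15,0,-40],
    [0,-0.19,0.18,0,-48],
    [0,-0.22,0.21,0,-56],
    [0,-0.25,0.24,0,-64],
    [0,-0.28,0.27,0,-71.65],
    [0,-0.293,0.28,0,-71.65],
  ],
)

```text
clock: 1.1
tool_pos: [0.4259, -0.2441, 0.2922]
orientation: [-180.0, 0.0, -84.6]
force: [0.2, -0.7, -0.2]
opening: 0.0131
```

Call:
play_rows(
  series=[
    [0,-0.04,-0.021,0,0],
    [0,-0.08,-0.042,0,0],
    [0,-0.12,-0.063,0,0],
    [0,-0.16,-0.085,0,0],
    [0,-0.2,-0.106,0,0],
    [0,-0.24,-0.127,0,0],
    [0,-0.28,-0.148,0,0],
    [0,-0.32,-0.17,0,0],
    [0,-0.359,-0.19,0,0],
    [0,-0.359,-0.19,0,0],
  ],
)

```text
clock: 2.1
tool_pos: [0.585, 0.1314, 0.2909]
orientation: [180.0, -0.0, -84.8]
force: [-0.0, -0.0, -1.0]
opening: 0.0005
```

```bash
python3 - <<'E'
from h import *
o=get_obs(); print(o['tool_pos'],o['orientation'],o['opening'])
s=snapshot('scene'); save('scene1',s['frame'])
s=snapshot('wrist'); save('wrist1',s['frame']); print(s['tool_from_camera'])
E
```

```text
[0.58500351 0.13142928 0.2908672 ] [ 1.79955101e+02 -1.72408586e-02 -8.48483903e+01] 0.00048207692139032706
[[-1.54398707e-03  9.63824437e-01  2.66533434e-01  7.08545134e-02]
 [ 9.99998808e-01  1.48863769e-03  4.09704125e-04  1.67287352e-03]
 [-1.88886856e-06  2.66533749e-01 -9.63825586e-01 -9.25956121e-02]
 [ 0.00000000e+00  0.00000000e+00  0.00000000e+00  1.00000000e+00]]
```

View pics/scene1.png

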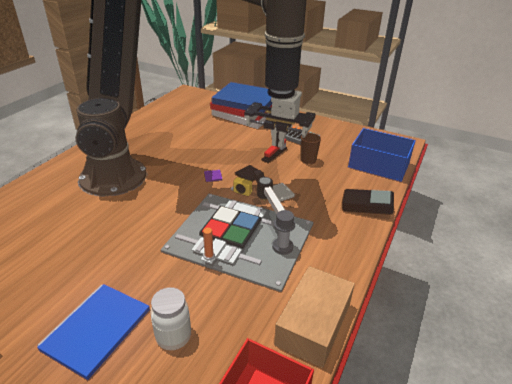

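View pics/wrist1.png

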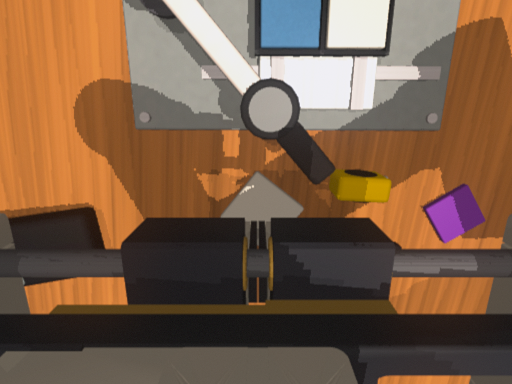

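The arm and rubber end at wrist (310,150) lie clear of the closed fingers at (258,260). Now I go down to beam height.

Call:
play_rows(
  series=[
    [0,0,0,0.03,0],
    [0,0,0,0.06,0],
    [0,0,0,0.09,0],
    [0,0,0,0.115,0],
    [0,0,0,0.133,0],
    [0,0,0,0.133,0],
  ],
)

```text
clock: 2.8
tool_pos: [0.5818, 0.1254, 0.1567]
orientation: [179.7, -0.1, -85.1]
force: [0.2, -0.5, 0.0]
opening: 0.0003
```

```bash
cat > w.py <<'E'
from h import *
import sys
n=sys.argv[1]
o=get_obs(); s=snapshot('wrist'); save(n,s['frame']); s['tool_pos']=o['tool_pos'];s['orientation']=o['orientation'];np.savez('pics/'+n+'.npz',**s)
print(o['clock'],o['tool_pos'].round(4),o['orientation'].round(2),o['force'].round(1))
E
python3 w.py wrist2
```

```text
2.8 [0.5818 0.1254 0.1567] [ 1.7972e+02 -1.0000e-01 -8.5140e+01] [ 0.2 -0.5  0. ]
```

View pics/wrist2.png

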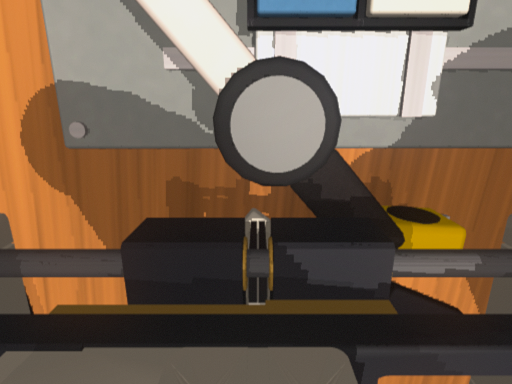

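```bash
python3 - <<'E'
import numpy as np
h=np.array([.702,-.058]); p0=np.array([.583,.1275]); yaw=np.radians(-85.05)
xt=np.array([np.cos(yaw),np.sin(yaw)]); yt=np.array([np.sin(yaw),-np.cos(yaw)])
for q in np.linspace(.9,0,19):
    a=np.pi+np.radians(4.95)-q; u=np.array([np.cos(a),np.sin(a)]); n=-np.array([-u[1],u[0]])
    sup=abs(n@yt)*.021+abs(n@xt)*.0095
    p=h+.218*u+(.012+sup)*n; d=p-p0
    print(round(q,2),p.round(4),(d@xt).round(3),(d@yt).round(3))
E
```

```text
0.9 [0.5772 0.124 ] 0.003 0.006
0.85 [0.5681 0.1173] 0.009 0.016
0.8 [0.5592 0.1102] 0.015 0.025
0.75 [0.5508 0.1025] 0.022 0.034
0.7 [0.5427 0.0943] 0.03 0.043
0.65 [0.535  0.0857] 0.037 0.051
0.6 [0.5277 0.0767] 0.046 0.059
0.55 [0.5209 0.0673] 0.055 0.067
0.5 [0.5146 0.0575] 0.064 0.074
0.45 [0.5088 0.0473] 0.074 0.081
0.4 [0.5036 0.0368] 0.084 0.087
0.35 [0.4989 0.026 ] 0.094 0.093
0.3 [0.4947 0.0149] 0.105 0.098
0.25 [0.4912 0.0036] 0.116 0.102
0.2 [ 0.4883 -0.008 ] 0.127 0.106
0.15 [ 0.486  -0.0197] 0.138 0.109
0.1 [ 0.4843 -0.0315] 0.15 0.112
0.05 [ 0.4833 -0.0434] 0.162 0.114
0.0 [ 0.483  -0.0554] 0.174 0.115
```

Call:
play_rows(
  series=[
    [0,0.009,0.016,0,0],
    [0,0.015,0.025,0,0],
    [0,0.022,0.034,0,0],
    [0,0.03,0.043,0,0],
    [0,0.037,0.051,0,0],
    [0,0.046,0.059,0,0],
    [0,0.055,0.067,0,0],
    [0,0.064,0.074,0,0],
    [0,0.074,0.081,0,0],
    [0,0.084,0.087,0,0],
  ],
)

```text
clock: 3.85
tool_pos: [0.5036, 0.0352, 0.1591]
orientation: [180.0, -0.0, -85.0]
force: [0.4, 1.1, 0.7]
opening: 0.0005
```

```bash
python3 w.py wrist3
```

```text
3.85 [0.5036 0.0352 0.1591] [179.99  -0.   -85.04] [0.4 1.1 0.7]
```

View pics/wrist3.png

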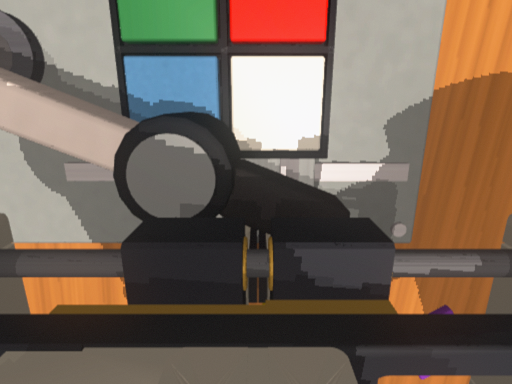

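The rubber rides against the fingers, at wrist (300,200). I keep pushing.

Call:
play_rows(
  series=[
    [0,0.01,0.006,0,0],
    [0,0.021,0.011,0,0],
    [0,0.032,0.015,0,0],
    [0,0.043,0.019,0,0],
    [0,0.054,0.022,0,0],
    [0,0.064,0.025,0,0],
    [0,0.072,0.026,0,0],
    [0,0.079,0.027,0,0],
    [0,0.084,0.028,0,0],
    [0,0.084,0.028,0,0],
  ],
)

```text
clock: 4.9
tool_pos: [0.4837, -0.0499, 0.1591]
orientation: [-180.0, 0.1, -85.1]
force: [-0.3, 4.2, 0.6]
opening: 0.0003
```

Call:
play_rows(
  series=[
    [0,0.002,0,0,0],
    [0,0.004,0,0,0],
    [0,0.006,0,0,0],
    [0,0.006,0,0,0],
  ],
)

```text
clock: 5.3
tool_pos: [0.4838, -0.0507, 0.1592]
orientation: [-179.9, 0.5, -85.1]
force: [-13.6, 44.3, 12.4]
opening: 0.0002
```

```bash
python3 w.py wrist4
```

```text
5.3 [ 0.4838 -0.0507  0.1592] [-179.9     0.49  -85.1 ] [-13.6  44.3  12.4]
```

View pics/wrist4.png

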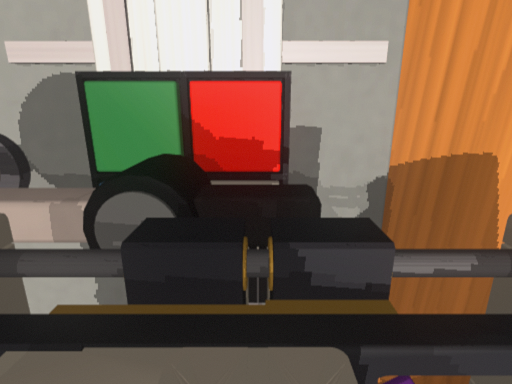

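The arm is on its stop: force rose to 44 N with no further travel. I back off at once and lift.

Call:
play_rows(
  series=[
    [0,-0.02,0,0,0],
    [0,-0.03,0,-0.01,0],
    [50,-0.03,0,-0.05,0],
    [50,-0.03,0,-0.09,0],
    [60,-0.03,0,-0.135,0],
    [60,-0.03,0,-0.17,0],
    [60,-0.03,0,-0.2,0],
    [60,-0.03,0,-0.2,0],
    [60,-0.03,0,-0.2,0],
  ],
)

```text
clock: 6.25
tool_pos: [0.4814, -0.0264, 0.36]
orientation: [-179.9, 0.0, -85.1]
force: [-0.4, 0.1, -0.5]
opening: 0.0497
```

```bash
python3 w.py wrist5; python3 - <<'E'
from h import *
for n in('scene','side'):
    s=snapshot(n); save(n+'5',s['frame']); np.savez(f'pics/{n}5.npz',**s)
    a,b,c,d=((170,280,170,310) if n=='scene' else (145,240,215,335))
    save(n+'5c',cv2.resize(s['frame'][a:b,c:d],None,fx=5,fy=5,interpolation=cv2.INTER_CUBIC))
E
```

```text
6.25 [ 0.4814 -0.0264  0.36  ] [-1.7992e+02  2.0000e-02 -8.5050e+01] [-0.4  0.1 -0.5]
```

View pics/wrist5.png

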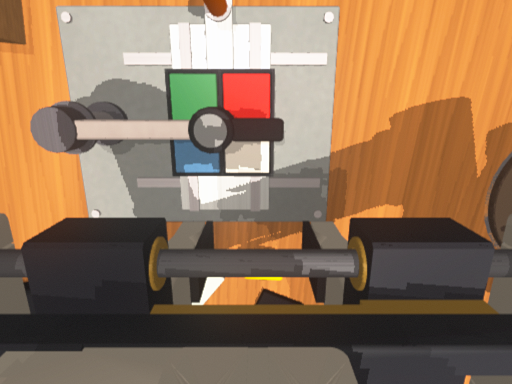

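View pics/scene5c.png

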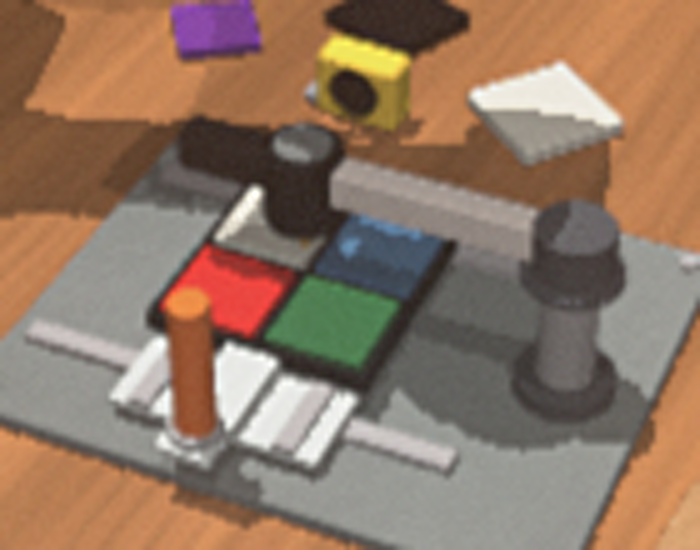

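View pics/side5c.png

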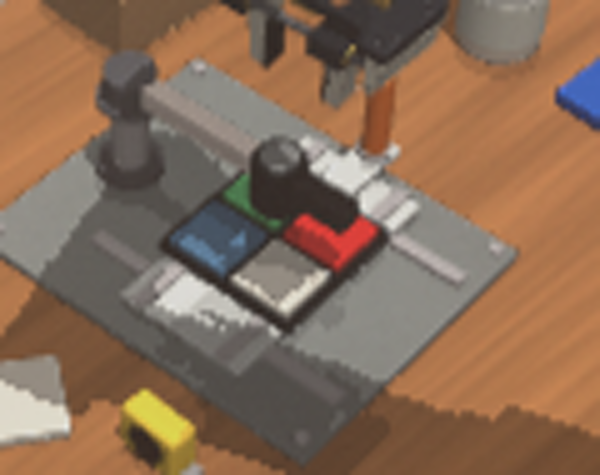

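The wrist view shows the arm swung in, with the camera top at (212,130). The carrier spans (166–274, 69–175), the post top is near (217,8), and the cap is at (54,128). Now I measure the offsets within this one picture.

```bash
cat >> h.py <<'E'
from scipy.spatial.transform import Rotation as Ro
def wcam(s):
    T=np.eye(4);T[:3,:3]=Ro.from_euler('xyz',s['orientation'],degrees=True).as_matrix();T[:3,3]=s['tool_pos']
    s['camera_from_world']=np.linalg.inv(T@s['tool_from_camera']); return s
E
python3 - <<'E'
from h import *
s=wcam(dict(np.load('pics/wrist5.npz'))); P=cloud(s); f=s['frame']
x,y,z=[P[...,i] for i in range(3)]
hsv=cv2.cvtColor(f,cv2.COLOR_RGB2HSV).astype(int);H,S,V=hsv[...,0],hsv[...,1],hsv[...,2]
m=((z>.126)&(z<.16)&(V>0)); k,l,st,ce=cv2.connectedComponentsWithStats(m.astype(np.uint8))
for i in range(1,k):
    if st[i,4]>50: q=P[l==i]; print(st[i],q.mean(0).round(4),np.median(q[:,2]))
# red and green tile rects, at z
for nm,mm in dict(red=((H<6)|(H>174))&(S>120),green=(H>45)&(H<90)&(S>90)).items():
    mm=mm&(z>.036)&(z<.058)&(abs(y+.07)<.12); q=P[mm]; r=cv2.minAreaRect(q[:,:2].astype(np.float32)); print(nm,np.round(r[0],4),np.round(r[1],4),r[2],np.median(q[:,2]))
save('wrist5c',cv2.resize(f[0:190,20:350],None,fx=2.4,fy=2.4,interpolation=cv2.INTER_CUBIC))
E
```

```text
[  30  106  254   47 6693] [ 0.5919 -0.064   0.1325] 0.13148594566359068
red [ 0.5018 -0.1079] [0.0622 0.0542] 5.420721054077148 0.045816147471838486
green [ 0.5694 -0.101 ] [0.0597 0.0555] 4.218568325042725 0.04582817161350816
```

View pics/wrist5c.png

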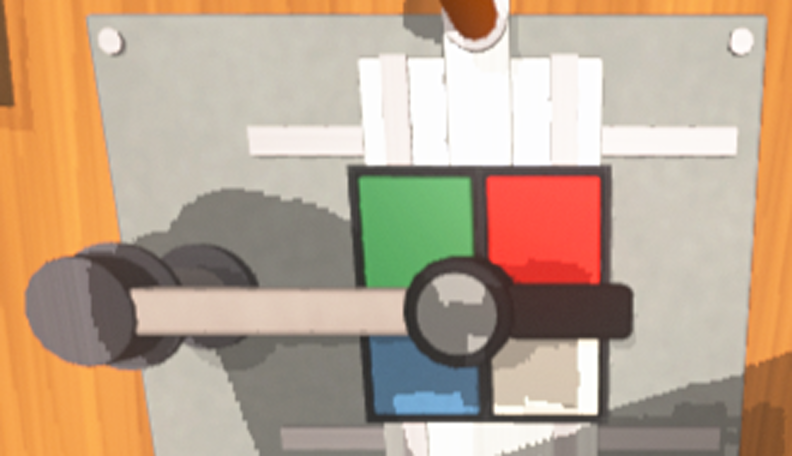

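```bash
python3 - <<'E'
from h import *
s=wcam(dict(np.load('pics/wrist5.npz')))
g=lambda a,b,z: ray(s,20+a/2.4-.3,b/2.4-.3,z)
print('cam',g(458,312,.139).round(4), 'cap', g(79,310,.132).round(4))
c=[g(*p,.042) for p in((348,167),(611,167),(607,421),(367,421))]
for i in range(4): print(c[i].round(4),np.linalg.norm(c[i]-c[(i+1)%4]).round(4))
print('mid',np.mean(c,0).round(4))
d=c[0]-c[1]; print('yaw',np.degrees(np.arctan2(d[1],d[0])))
pl=[g(*p,.012) for p in((90,15),(767,15))]; d=pl[0]-pl[1]; print('plate',pl,np.linalg.norm(d),np.degrees(np.arctan2(d[1],d[0])))
E
```

```text
cam [ 0.5316 -0.0689  0.139 ] cap [ 0.6965 -0.0552  0.132 ]
[ 0.607  -0.1306  0.042 ] 0.1389
[ 0.4687 -0.1424  0.042 ] 0.1374
[ 0.4573 -0.0055  0.042 ] 0.1388
[0.5956 0.0063 0.042 ] 0.1374
mid [ 0.5321 -0.0681  0.042 ]
yaw 4.851671322141398
plate [array([ 0.75470142, -0.1981775 ,  0.012     ]), array([ 0.391398  , -0.22892361,  0.012     ])] 0.3646021085191119 4.837374259595696
```

All consistent: the sides measure 138–139 mm (140 nominal), the cam–hinge distance 165.5 mm, and the carrier is at about 0/0. Next is the post at about (0.545, -0.2075).

Call:
play_rows(
  series=[
    [100,0.04,-0.01,0,0],
    [100,0.08,-0.02,0,0],
    [100,0.12,-0.03,0,0],
    [100,0.155,-0.04,0,0],
    [100,0.186,-0.048,0,0],
    [100,0.186,-0.048,0.03,0],
    [100,0.186,-0.048,0.07,0],
    [100,0.186,-0.048,0.1,0],
    [100,0.186,-0.048,0.1,0],
  ],
)

```text
clock: 7.3
tool_pos: [0.5426, -0.2071, 0.2536]
orientation: [179.4, 0.1, -85.1]
force: [-0.5, 0.5, -0.2]
opening: 0.0874
```

```bash
python3 w.py wrist6; python3 - <<'E'
from h import *
s=snapshot('side'); f=s['frame']; save('side6c',cv2.resize(f[120:240,215:345],None,fx=5,fy=5,interpolation=cv2.INTER_CUBIC))
s=snapshot('scene'); f=s['frame']; save('scene6c',cv2.resize(f[150:290,150:310],None,fx=4,fy=4,interpolation=cv2.INTER_CUBIC))
E
```

```text
7.3 [ 0.5426 -0.2071  0.2536] [ 1.7943e+02  1.4000e-01 -8.5100e+01] [-0.5  0.5 -0.2]
```

View pics/side6c.png

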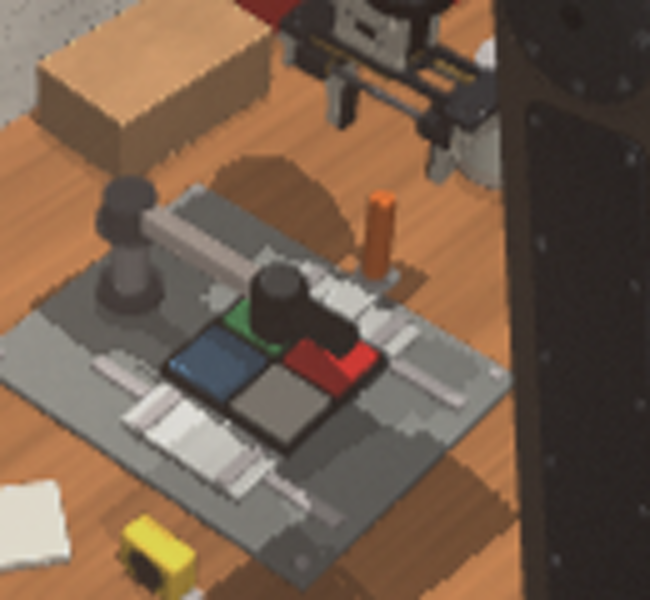

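View pics/scene6c.png

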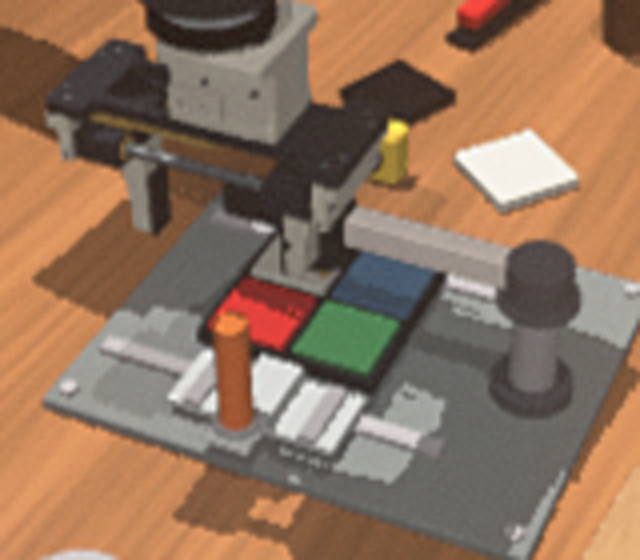

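View pics/wrist6.png

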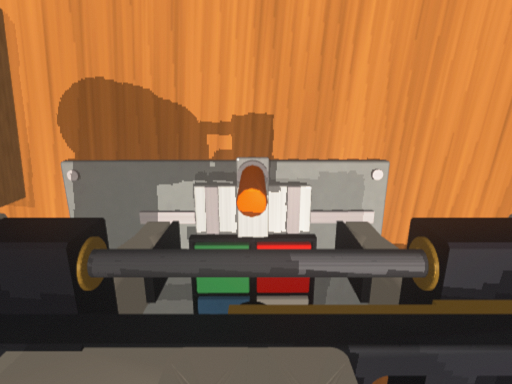

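The fingers straddle the line of the post, whose top is at wrist (251,202). I compute its offset from the tool axis.

```bash
python3 - <<'E'
from h import *
s=wcam(dict(np.load('pics/wrist6.npz'))); p=ray(s,251,202,.132); print(p, cloud(s)[202,251])
R=Ro.from_euler('xyz',s['orientation'],degrees=True).as_matrix(); print(R.T@(p-s['tool_pos']))
E
```

```text
[ 0.54467255 -0.20819942  0.132     ] [ 0.54468164 -0.20839452  0.13259872]
[ 0.00160733 -0.00317708  0.12159765]
```

Call:
play_rows(
  series=[
    [100,0.001,-0.002,0.025,0],
    [100,0.001,-0.002,0.05,0],
    [100,0.001,-0.002,0.075,0],
    [100,0.001,-0.002,0.095,0],
    [100,0.001,-0.002,0.106,0],
    [100,0.001,-0.002,0.106,0],
    [40,0.001,-0.002,0.106,0],
    [20,0.001,-0.002,0.106,0],
    [20,0.001,-0.002,0.106,0],
    [20,0.001,-0.002,0.106,0],
  ],
)

```text
clock: 8.45
tool_pos: [0.5478, -0.2081, 0.1539]
orientation: [-179.9, -0.0, -85.0]
force: [-0.1, -0.8, -0.0]
opening: 0.0611
```

Call:
play_rows(
  series=[
    [20,0,0,0,0],
    [20,0,0,0,0],
    [20,0,0,0,0],
  ],
)

```text
clock: 8.75
tool_pos: [0.5474, -0.2081, 0.1532]
orientation: [180.0, -0.0, -85.0]
force: [-0.5, -0.2, -0.5]
opening: 0.0372
```

Call:
play_rows(
  series=[
    [0,0,0,0,0],
    [0,0,0,0,0],
    [0,0,0,0,0],
    [0,0,0,0,0],
    [0,0,0,0,0],
  ],
)

```text
clock: 9.25
tool_pos: [0.5472, -0.2081, 0.1531]
orientation: [180.0, 0.0, -85.0]
force: [-2.0, 0.5, 0.5]
opening: 0.0237
```

Gripped: the opening reads 23.7 mm on the 24 mm post. Now I slide the red tile under the pointer.

Call:
play_rows(
  series=[
    [0,-0.003,-0.003,0,0],
    [0,-0.007,-0.006,0,0],
    [0,-0.011,-0.01,0,0],
    [0,-0.015,-0.014,0,0],
    [0,-0.019,-0.018,0,0],
    [0,-0.023,-0.022,0,0],
    [0,-0.027,-0.025,0,0],
    [0,-0.03,-0.028,0,0],
    [0,-0.0325,-0.03,0,0],
    [0,-0.0337,-0.0307,0,0],
  ],
)

```text
clock: 10.25
tool_pos: [0.5753, -0.1716, 0.1531]
orientation: [180.0, 0.0, -85.0]
force: [-1.5, -1.7, -1.6]
opening: 0.0235
```

Call:
play_rows(
  series=[
    [0,0,0,0,0],
    [0,0,0,0,0],
  ],
)

```text
clock: 10.45
tool_pos: [0.5753, -0.1715, 0.1531]
orientation: [-180.0, 0.0, -85.0]
force: [-0.4, 1.3, -2.4]
opening: 0.0236
```

```bash
python3 w.py wrist7; python3 - <<'E'
from h import *
s=snapshot('side'); np.savez('pics/side7.npz',**s); f=s['frame']; save('side7c',cv2.resize(f[145:245,215:335],None,fx=6,fy=6,interpolation=cv2.INTER_CUBIC))
s=snapshot('scene'); np.savez('pics/scene7.npz',**s);f=s['frame']; save('scene7c',cv2.resize(f[150:290,160:310],None,fx=4,fy=4,interpolation=cv2.INTER_CUBIC))
E
```

```text
10.45 [ 0.5753 -0.1715  0.1531] [-1.7997e+02  3.0000e-02 -8.5040e+01] [-0.4  1.3 -2.4]
```

View pics/side7c.png

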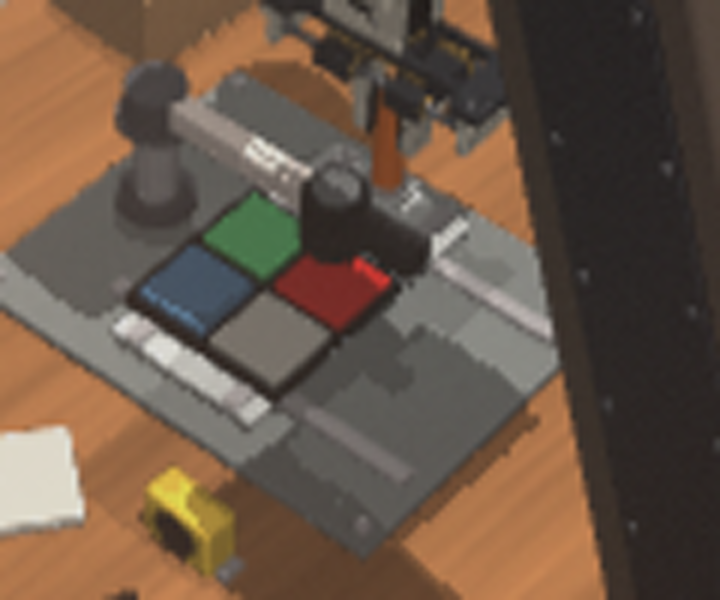

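View pics/scene7c.png

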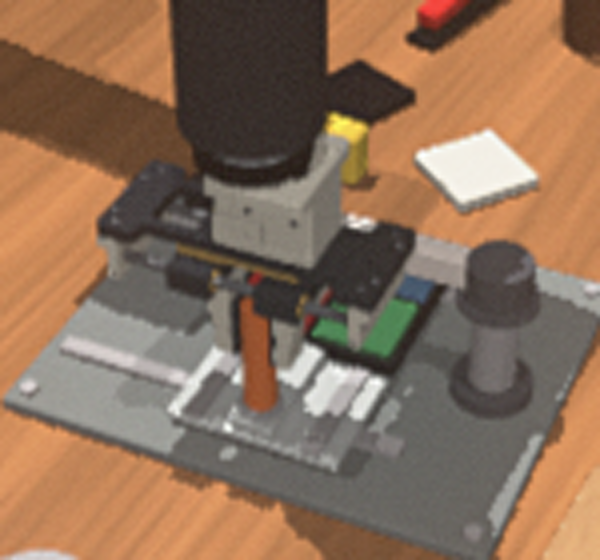

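View pics/wrist7.png

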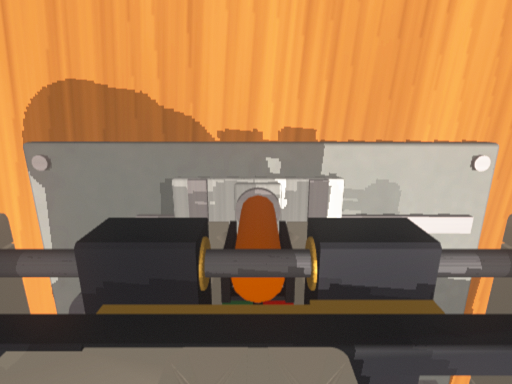

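```bash
python3 - <<'E'
from h import *
s=dict(np.load('pics/side7.npz')); g=lambda a,b,z: ray(s,215+a/6-.4,145+b/6-.4,z)
print('cam',g(338,182,.139).round(4))
c=[g(*p,.042) for p in((129,298),(275,398),(402,285))]
for q in c: print(q.round(4))
print(np.linalg.norm(c[0]-c[1]),np.linalg.norm(c[1]-c[2]),'mid',((c[0]+c[2])/2).round(4))
P=cloud(s);f=s['frame'];hsv=cv2.cvtColor(f,cv2.COLOR_RGB2HSV).astype(int);H,S,V=hsv[...,0],hsv[...,1],hsv[...,2]
x,y,z=[P[...,i] for i in range(3)]
b=(abs(x-.56)<.12)&(abs(y+.03)<.12)&(z>.036)&(z<.058)
for nm,m in dict(blue=(H>98)&(H<118)&(S>60),white=(S<45)&(V>80)&(abs(x-.53)<.05)&(abs(y)<.045),red=((H<6)|(H>174))&(S>120)).items():
    q=P[m&b]; r=cv2.minAreaRect(q[:,:2].astype(np.float32)); print(nm,len(q),np.round(r[0],4),np.round(r[1],4),r[2],np.median(q[:,2]))
E
```

```text
cam [ 0.5385 -0.0755  0.139 ]
[0.6236 0.0427 0.042 ]
[0.4876 0.033  0.042 ]
[ 0.4986 -0.1061  0.042 ]
0.1363501911590703 0.13958893214338433 mid [ 0.5611 -0.0317  0.042 ]
blue 133 [0.5939 0.003 ] [0.0568 0.0643] 6.118456840515137 0.04891715685333087
white 171 [0.5251 0.0038] [0.0619 0.0752] 0.05070383474230766 0.047740352591088886
red 148 [ 0.5313 -0.0693] [0.062  0.0701] 4.015232563018799 0.047489238017631163
```

```bash
python3 - <<'E'
from h import *
s=dict(np.load('pics/side5.npz')); f=s['frame']
save('side5e',cv2.resize(f[145:245,215:335],None,fx=6,fy=6,interpolation=cv2.INTER_CUBIC))
E
```

```text
(no output)
```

View pics/side5e.png

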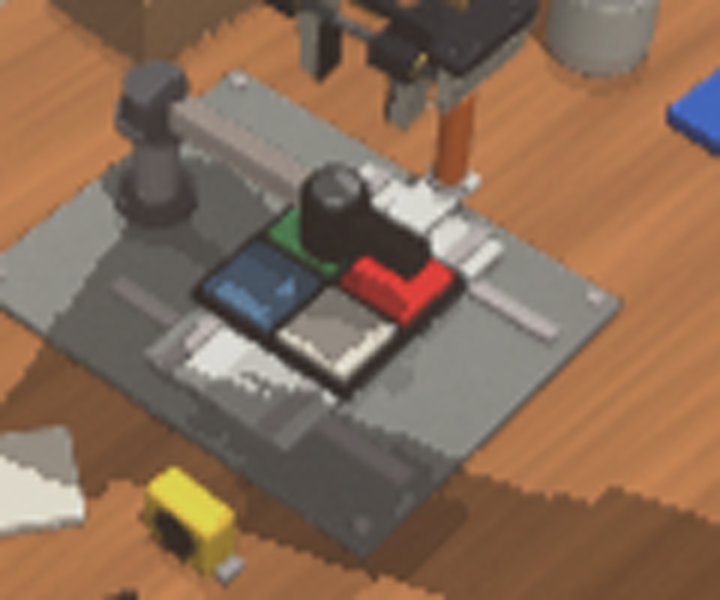

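```bash
python3 - <<'E'
from h import *
s=dict(np.load('pics/side5.npz')); g=lambda a,b,z: ray(s,215+a/6-.4,145+b/6-.4,z)
for z in (.0,):
  for a,b in(((195,293),(129,298)),((343,395),(275,398)),((467,281),(402,285))):
    print((g(*b,.042)-g(*a,.042)).round(4))
print(g(331,185,.139))
# phase correlation on blue/white tile region
import cv2
a=np.load('pics/side5.npz')['frame'];b=np.load('pics/side7.npz')['frame']
for n,f in((5,a),(7,b)):
    hsv=cv2.cvtColor(f,cv2.COLOR_RGB2HSV); 
    m=((hsv[...,0]>98)&(hsv[...,0]<118)&(hsv[...,1]>60)).astype(np.uint8); m[:170]=0;m[215:]=0;m[:,:230]=0;m[:,290:]=0
    M=cv2.moments(m,True); c=(M['m10']/M['m00'],M['m01']/M['m00']); print(n,M['m00'],c,ray(s,*c,.046).round(4))
E
```

```text
[0.0288 0.037  0.    ]
[0.0304 0.0356 0.    ]
[0.0294 0.0364 0.    ]
[ 0.53984818 -0.06994031  0.139     ]
5 107.0 (256.85046728971963, 192.94392523364485) [ 0.5657 -0.0237  0.046 ]
7 134.0 (246.87313432835822, 192.4179104477612) [0.5971 0.0049 0.046 ]
```

The side view gives the carrier shift as (29.5, 36.3) mm against the needed (30.5, 36.0). Red comes out at (0.531, -0.069), and the pointer at about (0.532, -0.069). I hold still here.

Call:
play_rows(
  series=[
    [0,0,0,0,0],
    [0,0,0,0,0],
    [0,0,0,0,0],
    [0,0,0,0,0],
    [0,0,0,0,0],
    [0,0,0,0,0],
    [0,0,0,0,0],
    [0,0,0,0,0],
    [0,0,0,0,0],
    [0,0,0,0,0],
  ],
)

```text
clock: 11.6
tool_pos: [0.5751, -0.1719, 0.1531]
orientation: [180.0, 0.0, -85.0]
force: [1.5, 1.3, -5.2]
opening: 0.0235
```

I have ample time, so I release, lift and check this position from above.

Call:
play_rows(
  series=[
    [60,0,0,0,0],
    [60,0,0,0,0],
    [60,0,0,0,0],
    [60,0,0,0,0],
    [60,0,0,-0.04,0],
    [60,0,0,-0.08,0],
    [60,-0.03,0.016,-0.12,0],
    [60,-0.07,0.036,-0.16,0],
    [60,-0.11,0.056,-0.2,0],
    [60,-0.15,0.076,-0.21,0],
  ],
)

```text
clock: 12.6
tool_pos: [0.4943, -0.0415, 0.36]
orientation: [-179.8, -0.0, -85.1]
force: [0.9, 1.8, 0.8]
opening: 0.0525
```

Call:
play_rows(
  series=[
    [60,0,0,0,0],
    [60,0,0,0,0],
  ],
)

```text
clock: 12.8
tool_pos: [0.4941, -0.0411, 0.3582]
orientation: [-179.9, 0.0, -84.9]
force: [0.3, 0.0, 0.1]
opening: 0.0525
```

```bash
python3 w.py wrist8; python3 - <<'E'
from h import *
f=np.load('pics/wrist8.npz')['frame']
save('wrist8c',cv2.resize(f[0:220,20:350],None,fx=2.4,fy=2.4,interpolation=cv2.INTER_CUBIC))
E
```

```text
12.8 [ 0.4941 -0.0411  0.3582] [-1.7985e+02  3.0000e-02 -8.4900e+01] [0.3 0.  0.1]
```

View pics/wrist8c.png

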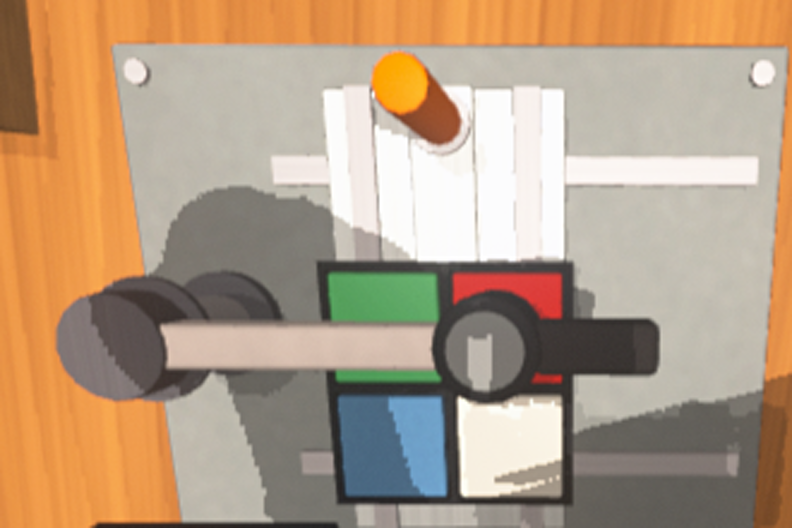

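```bash
python3 - <<'E'
from h import *
s=wcam(dict(np.load('pics/wrist8.npz')))
g=lambda a,b,z: ray(s,20+a/2.4-.3,b/2.4-.3,z)
cam=g(488,346,.139)
print('cam',cam.round(4),'cap',g(111,345,.132).round(4))
c=[g(*p,.042) for p in((318,262),(573,262),(572,503),(338,503))]
for i in range(4): print(c[i].round(4),np.linalg.norm(c[i]-c[(i+1)%4]).round(4))
mid=np.mean(c,0); xh=np.array([.9963,.0854]);yh=np.array([-.0854,.9963])
print('mid',mid.round(4),'pocket',(mid[:2]-.034*(xh+yh)).round(4),'err',(mid[:2]-.034*(xh+yh)-cam[:2]).round(4))
r=[g(*p,.046) for p in((453,273),(563,273),(562,384))]
print('red',((r[0]+r[2])/2).round(4),[np.linalg.norm(r[0]-r[1]),np.linalg.norm(r[2]-r[1])])
E
```

```text
cam [ 0.531  -0.0704  0.139 ] cap [ 0.696  -0.0555  0.132 ]
[ 0.6358 -0.0949  0.042 ] 0.1386
[ 0.4977 -0.107   0.042 ] 0.1384
[0.4861 0.0309 0.042 ] 0.1391
[0.6247 0.0432 0.042 ] 0.1385
mid [ 0.5611 -0.0319  0.042 ] pocket [ 0.5301 -0.0687] err [-0.0009  0.0017]
red [ 0.5299 -0.068   0.046 ] [np.float64(0.059420147337872), np.float64(0.060578948664138134)]
```

Red's middle is at (0.530, -0.068) and the pointer at (0.531, -0.070), so it is about 2.5 mm off and well within 7 mm. It was held about 1.3 s. I go back to the post for blue.

Call:
play_rows(
  series=[
    [60,0.04,-0.02,0.01,0],
    [60,0.08,-0.04,0.04,0],
    [60,0.115,-0.06,0.08,0],
    [60,0.15,-0.076,0.11,0],
    [60,0.15,-0.076,0.14,0],
    [60,0.15,-0.076,0.17,0],
    [60,0.15,-0.076,0.195,0],
    [60,0.15,-0.076,0.21,0],
    [60,0.15,-0.076,0.21,0],
    [0,0.15,-0.076,0.21,0],
  ],
)

```text
clock: 13.85
tool_pos: [0.5828, -0.1859, 0.1461]
orientation: [179.9, -0.0, -85.1]
force: [0.4, 0.1, 0.8]
opening: 0.0486
```

Call:
play_rows(
  series=[
    [0,0,0,0,0],
    [0,0,0,0,0],
    [0,0,0,0,0],
    [0,0,0,0,0],
    [0,0,0,0,0],
    [0,0,0,0,0],
  ],
)

```text
clock: 14.45
tool_pos: [0.5835, -0.1849, 0.1478]
orientation: [-179.9, -0.0, -85.0]
force: [-1.7, -1.3, 6.1]
opening: 0.0207
```

The previous lift hadn't reached its last row, so this grasp sits about 13 mm off centre (opening 20.7 mm, at the pad edge). I open, look and re-centre.

Call:
play_rows(
  series=[
    [60,0,0,0,0],
    [60,0,0,0,0],
    [60,0,0,0,0],
    [60,0,0,0,0],
    [60,0,0,0,0],
  ],
)

```text
clock: 14.95
tool_pos: [0.5831, -0.1847, 0.1468]
orientation: [180.0, 0.0, -85.0]
force: [-0.1, -0.7, -0.7]
opening: 0.0513
```

```bash
python3 w.py wrist9
```

```text
14.95 [ 0.5831 -0.1847  0.1468] [ 1.7999e+02  1.0000e-02 -8.5040e+01] [-0.1 -0.7 -0.7]
```

View pics/wrist9.png

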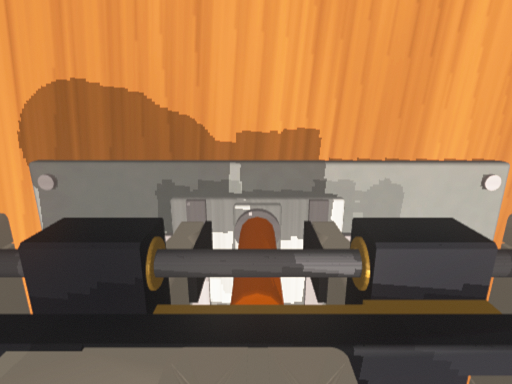

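```bash
python3 - <<'E'
from h import *
from scipy.optimize import least_squares
for n in('wrist7','wrist9'):
    s=wcam(dict(np.load(f'pics/{n}.npz'))); P=cloud(s); f=s['frame']
    hsv=cv2.cvtColor(f,cv2.COLOR_RGB2HSV).astype(int);H,S,V=hsv[...,0],hsv[...,1],hsv[...,2]
    v,u=np.mgrid[:384,:512]
    m=(abs(u-258)<26)&(v>218)&(v<300)&(S>180)&(P[...,2]>.05)&(P[...,2]<.128)
    q=P[m]; r=least_squares(lambda c:np.hypot(q[:,0]-c[0],q[:,1]-c[1])-.012,[.575,-.175],loss='soft_l1',f_scale=.001)
    print(n,len(q),r.x.round(4),s['tool_pos'].round(4),np.abs(r.fun).mean())
E
```

```text
wrist7 1161 [ 0.5736 -0.1706] [ 0.5753 -0.1715  0.1531] 0.00019965854176138236
wrist9 1460 [ 0.5806 -0.1703] [ 0.5831 -0.1847  0.1468] 0.00022693173185957467
```

Call:
play_rows(
  series=[
    [60,-0.005,-0.0005,-0.002,0],
    [60,-0.01,-0.0005,-0.005,0],
    [60,-0.0134,-0.0005,-0.005,0],
    [60,-0.0134,-0.0005,-0.005,0],
    [0,-0.0134,-0.0005,-0.005,0],
    [0,-0.0134,-0.0005,-0.005,0],
    [0,-0.0134,-0.0005,-0.005,0],
    [0,-0.0134,-0.0005,-0.005,0],
    [0,-0.0134,-0.0005,-0.005,0],
    [0,-0.0134,-0.0005,-0.005,0],
  ],
)

```text
clock: 16.0
tool_pos: [0.5823, -0.1715, 0.1519]
orientation: [180.0, -0.0, -85.1]
force: [0.1, -0.6, -0.7]
opening: 0.0234
```

Call:
play_rows(
  series=[
    [0,0,0,0,0],
    [0,0,0,0,0],
  ],
)

```text
clock: 16.2
tool_pos: [0.5823, -0.1715, 0.1519]
orientation: [180.0, -0.0, -85.0]
force: [-0.2, -0.8, -0.2]
opening: 0.0236
```

```bash
python3 w.py wrist10; cat > post.py <<'E'
from h import *
import sys
from scipy.optimize import least_squares
n=sys.argv[1]
s=wcam(dict(np.load(f'pics/{n}.npz'))); P=cloud(s); f=s['frame']
hsv=cv2.cvtColor(f,cv2.COLOR_RGB2HSV).astype(int);S=hsv[...,1]
v,u=np.mgrid[:384,:512]
m=(abs(u-258)<26)&(v>218)&(v<300)&(S>180)&(P[...,2]>.05)&(P[...,2]<.128)
q=P[m]; r=least_squares(lambda c:np.hypot(q[:,0]-c[0],q[:,1]-c[1])-.012,s['tool_pos'][:2],loss='soft_l1',f_scale=.001)
print(n,len(q),r.x.round(4),s['tool_pos'].round(4),np.abs(r.fun).mean())
E
python3 post.py wrist10
```

```text
16.2 [ 0.5823 -0.1715  0.1519] [179.99  -0.   -85.05] [-0.2 -0.8 -0.2]
wrist10 1147 [ 0.5805 -0.1702] [ 0.5823 -0.1715  0.1519] 0.00019486834771036127
```

Now well centred. I slide blue under the pointer.

Call:
play_rows(
  series=[
    [0,0.005,0.005,0,0],
    [0,0.013,0.014,0,0],
    [0,0.021,0.023,0,0],
    [0,0.03,0.032,0,0],
    [0,0.039,0.041,0,0],
    [0,0.048,0.05,0,0],
    [0,0.056,0.059,0,0],
    [0,0.063,0.067,0,0],
    [0,0.068,0.072,0,0],
    [0,0.0697,0.0742,0,0],
  ],
)

```text
clock: 17.25
tool_pos: [0.5138, -0.2479, 0.152]
orientation: [180.0, 0.0, -85.1]
force: [1.3, 2.0, -4.0]
opening: 0.0235
```

Call:
play_rows(
  series=[
    [0,0,0,0,0],
    [0,0,0,0,0],
    [0,0,0,0,0],
    [0,0,0,0,0],
    [0,0,0,0,0],
    [0,0,0,0,0],
    [0,0,0,0,0],
    [0,0,0,0,0],
    [0,0,0,0,0],
    [0,0,0,0,0],
  ],
)

```text
clock: 18.25
tool_pos: [0.5145, -0.2472, 0.1519]
orientation: [180.0, 0.0, -85.0]
force: [-0.5, -0.4, -2.2]
opening: 0.0234
```

```bash
python3 w.py wrist11; python3 post.py wrist11
```

```text
18.25 [ 0.5145 -0.2472  0.1519] [ 1.7999e+02  1.0000e-02 -8.5040e+01] [-0.5 -0.4 -2.2]
wrist11 1158 [ 0.5127 -0.2459] [ 0.5145 -0.2472  0.1519] 0.000195235683299516
```

Post is within 0.2 mm of target. I hold a little longer, then release and check from above.

Call:
play_rows(
  series=[
    [0,0,0,0,0],
    [0,0,0,0,0],
    [0,0,0,0,0],
    [60,0,0,0,0],
    [60,0,0,0,0],
    [60,0,0,0,0],
    [60,0,0,0,0],
    [60,0,0,-0.04,0],
    [60,0,0,-0.08,0],
    [60,0,0,-0.12,0],
  ],
)

```text
clock: 19.3
tool_pos: [0.5144, -0.2473, 0.2735]
orientation: [180.0, -0.0, -85.0]
force: [0.7, 0.7, 0.1]
opening: 0.0524
```

Call:
play_rows(
  series=[
    [60,-0.04,0.0,-0.03,0],
    [60,-0.08,0.0,-0.06,0],
    [60,-0.12,0.0,-0.09,0],
    [60,-0.16,0.01,-0.09,0],
    [60,-0.2,0.02,-0.09,0],
    [60,-0.2,0.02,-0.09,0],
    [60,-0.2,0.02,-0.09,0],
  ],
)

```text
clock: 20.0
tool_pos: [0.4772, -0.0489, 0.3626]
orientation: [-179.9, 0.0, -84.9]
force: [0.6, 0.7, -0.1]
opening: 0.0524
```

```bash
python3 w.py wrist12; python3 - <<'E'
from h import *
f=np.load('pics/wrist12.npz')['frame']
save('wrist12c',cv2.resize(f[0:220,20:350],None,fx=2.4,fy=2.4,interpolation=cv2.INTER_CUBIC))
E
```

```text
20.0 [ 0.4772 -0.0489  0.3626] [-1.7993e+02  1.0000e-02 -8.4880e+01] [ 0.6  0.7 -0.1]
```

View pics/wrist12c.png

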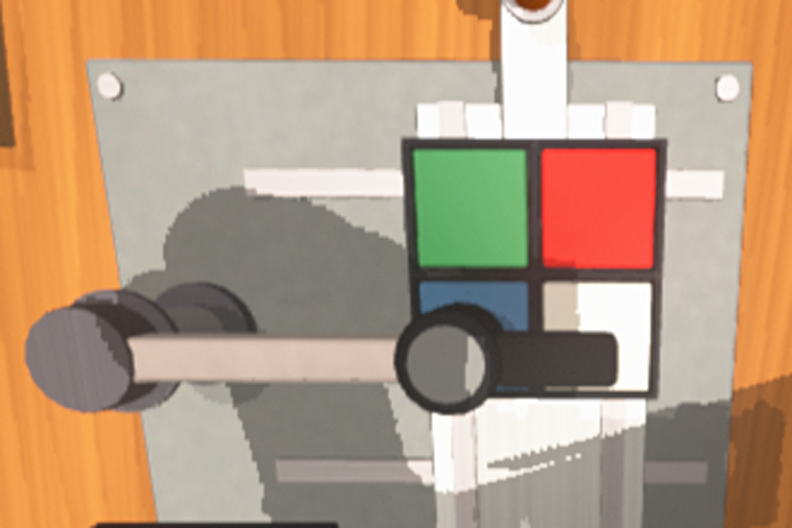

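```bash
python3 - <<'E'
from h import *
s=wcam(dict(np.load('pics/wrist12.npz')))
g=lambda a,b,z: ray(s,20+a/2.4-.3,b/2.4-.3,z)
cam=g(448,358,.139)
print('cam',cam.round(4),'cap',g(79,359,.132).round(4))
c=[g(*p,.042) for p in((402,139),(666,140),(658,398),(417,396))]
for i in range(4): print(c[i].round(4),np.linalg.norm(c[i]-c[(i+1)%4]).round(4))
xh=np.array([.9963,.0854]);yh=np.array([-.0854,.9963])
a=c[1][:2]+.07*xh+.07*yh; b=(c[0]+c[2])[:2]/2; 
for m in(a,b): print('pocket',(m+.034*(xh+yh)).round(4),'err',(m+.034*(xh+yh)-cam[:2]).round(4))
r=[g(*p,.046) for p in((415,149),(527,149),(527,268))]; print('green mid',((r[0]+r[2])/2).round(4), 'blue by +68y', (((r[0]+r[2])/2)[:2]+.068*yh).round(4))
E
```

```text
cam [ 0.5313 -0.071   0.139 ] cap [ 0.6961 -0.0551  0.132 ]
[ 0.5756 -0.1693  0.042 ] 0.1389
[ 0.4372 -0.181   0.042 ] 0.1379
[ 0.4249 -0.0437  0.042 ] 0.139
[ 0.5634 -0.0326  0.042 ] 0.1373
pocket [ 0.5319 -0.0685] err [0.0006 0.0025]
pocket [ 0.5312 -0.0697] err [-0.0001  0.0013]
green mid [ 0.5365 -0.1371  0.046 ] blue by +68y [ 0.5307 -0.0694]
```

Blue's middle measures within about 2.5 mm of the pointer, and it was held well over 1 s. I go back to the post to pull the slide home.

Call:
play_rows(
  series=[
    [60,0.04,-0.002,0,0],
    [60,0.08,-0.005,0,0],
    [60,0.12,-0.01,0.03,0],
    [60,0.16,-0.015,0.06,0],
    [60,0.2,-0.02,0.09,0],
    [60,0.2,-0.02,0.12,0],
    [60,0.2,-0.02,0.12,0],
  ],
)

```text
clock: 20.75
tool_pos: [0.5118, -0.2493, 0.2368]
orientation: [179.5, 0.2, -85.3]
force: [0.2, 0.6, 0.1]
opening: 0.0527
```

```bash
python3 w.py wrist13; python3 - <<'E'
from h import *
s=wcam(dict(np.load('pics/wrist13.npz'))); P=cloud(s); S=cv2.cvtColor(s['frame'],cv2.COLOR_RGB2HSV)[...,1]
m=(abs(P[...,2]-.132)<.003)&(S>180); print(m.sum(),np.nanmean(P[m],0))
E
```

```text
20.75 [ 0.5118 -0.2493  0.2368] [ 1.7949e+02  1.7000e-01 -8.5340e+01] [0.2 0.6 0.1]
786 [ 0.51292676 -0.24764541  0.13172456]
```

Aligned within 2 mm. I descend and grip.

Call:
play_rows(
  series=[
    [60,0,0,0.03,0],
    [60,0,0,0.06,0],
    [60,0,0,0.08,0],
    [60,0,0,0.089,0],
    [60,0,0,0.089,0],
    [0,0,0,0.089,0],
    [0,0,0,0.089,0],
    [0,0,0,0.089,0],
    [0,0,0,0.089,0],
    [0,0,0,0.089,0],
  ],
)

```text
clock: 21.8
tool_pos: [0.5147, -0.2473, 0.1536]
orientation: [-180.0, -0.0, -85.0]
force: [-0.8, 2.3, 4.1]
opening: 0.0237
```

Call:
play_rows(
  series=[
    [0,0,0,0,0],
    [0,0,0,0,0],
  ],
)

```text
clock: 22.0
tool_pos: [0.5147, -0.2474, 0.1536]
orientation: [-180.0, -0.0, -85.0]
force: [-2.3, 0.8, 5.5]
opening: 0.0232
```

Call:
play_rows(
  series=[
    [0,0,0.003,0,0],
    [0,0,0.007,0,0],
    [0,0,0.011,0,0],
    [0,0,0.015,0,0],
    [0,0,0.019,0,0],
    [0,0,0.022,0,0],
    [0,0,0.023,0,0],
    [0,0,0.023,0,0],
  ],
)

```text
clock: 22.8
tool_pos: [0.4916, -0.2494, 0.1536]
orientation: [-179.9, -0.0, -85.0]
force: [-1.0, 1.6, 6.2]
opening: 0.0233
```

Call:
play_rows(
  series=[
    [0,0,0.001,0,0],
    [0,0,0.002,0,0],
    [0,0,0.003,0,0],
  ],
)

```text
clock: 23.1
tool_pos: [0.4893, -0.2496, 0.1536]
orientation: [-179.9, -0.0, -85.0]
force: [5.1, 2.1, 2.9]
opening: 0.024
```

Call:
play_rows(
  series=[
    [0,0,0.001,0,0],
    [0,0,0.002,0,0],
    [0,0,0.002,0,0],
  ],
)

```text
clock: 23.4
tool_pos: [0.489, -0.2496, 0.1537]
orientation: [-179.7, -0.1, -85.0]
force: [8.8, 1.8, 0.5]
opening: 0.0238
```

The slide is home on its stop: the tool stopped and force is rising. I release, lift, and move to the right side of the rubber.

Call:
play_rows(
  series=[
    [60,0,0,0,0],
    [60,0,0,0,0],
    [60,0,0,0,0],
    [60,0,0,0,0],
    [60,0,0,-0.04,0],
    [60,0,0,-0.08,0],
    [60,0,0,-0.12,0],
    [30,0,0,-0.15,0],
    [0,0,0,-0.15,0],
    [0,0,0,-0.15,0],
  ],
)

```text
clock: 24.4
tool_pos: [0.4863, -0.2496, 0.3033]
orientation: [-179.9, 0.0, -85.1]
force: [-1.1, -0.4, -0.5]
opening: 0.0338
```

```bash
python3 w.py wrist14;python3 - <<'E'
from h import *
s=snapshot('side'); np.savez('pics/side14.npz',**s); f=s['frame']; save('side14c',cv2.resize(f[135:245,215:335],None,fx=5,fy=5,interpolation=cv2.INTER_CUBIC))
E
```

```text
24.4 [ 0.4863 -0.2496  0.3033] [-1.7994e+02  1.0000e-02 -8.5060e+01] [-1.1 -0.4 -0.5]
```

View pics/side14c.png

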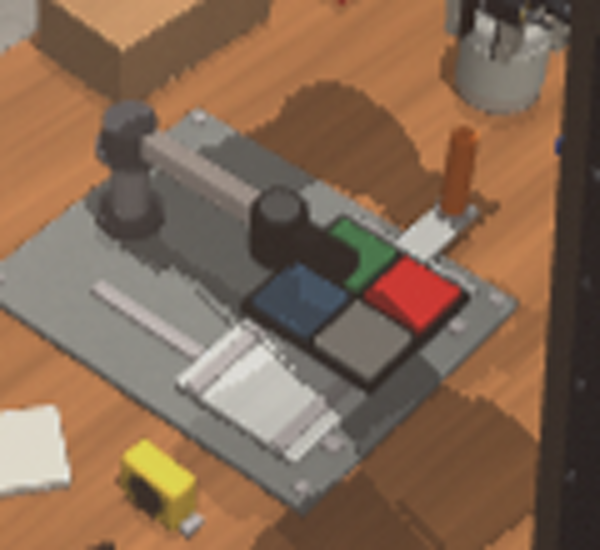

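View pics/wrist14.png

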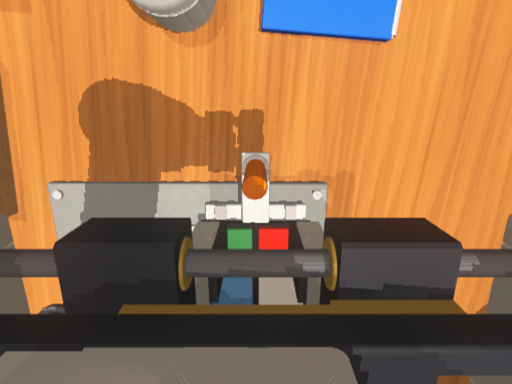

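The carrier is home near the robot with all tiles in, and the arm is still in. I go to the near-right side of the rubber with shut fingers.

Call:
play_rows(
  series=[
    [0,-0.03,-0.002,0,0],
    [0,-0.06,-0.003,0,0],
    [0,-0.09,-0.005,0,0],
    [0,-0.12,-0.006,0,0],
    [0,-0.134,-0.007,0,0],
    [0,-0.134,-0.007,0.03,0],
    [0,-0.134,-0.007,0.06,0],
    [0,-0.134,-0.007,0.06,0],
  ],
)

```text
clock: 25.3
tool_pos: [0.4791, -0.1154, 0.2384]
orientation: [179.5, 0.0, -85.1]
force: [-0.9, -0.5, 0.1]
opening: 0.0004
```

```bash
python3 - <<'E'
from h import *
print(get_obs()['tool_pos'])
s=wcam(dict(np.load('pics/wrist14.npz'))); P=cloud(s); S=cv2.cvtColor(s['frame'],cv2.COLOR_RGB2HSV)[...,1]
m=(abs(P[...,2]-.132)<.003)&(S>180); m[:140]=0; print(m.sum(),np.nanmean(P[m],0))
s=snapshot('side'); f=s['frame']; save('side15c',cv2.resize(f[115:245,195:335],None,fx=5,fy=4.5,interpolation=cv2.INTER_CUBIC))
s=snapshot('scene'); f=s['frame']; save('scene15c',cv2.resize(f[120:290,120:330],None,fx=3.5,fy=3.5,interpolation=cv2.INTER_CUBIC))
E
```

```text
[ 0.47914266 -0.11543168  0.23842568]
465 [ 0.48785262 -0.24982769  0.13173222]
```

View pics/side15c.png

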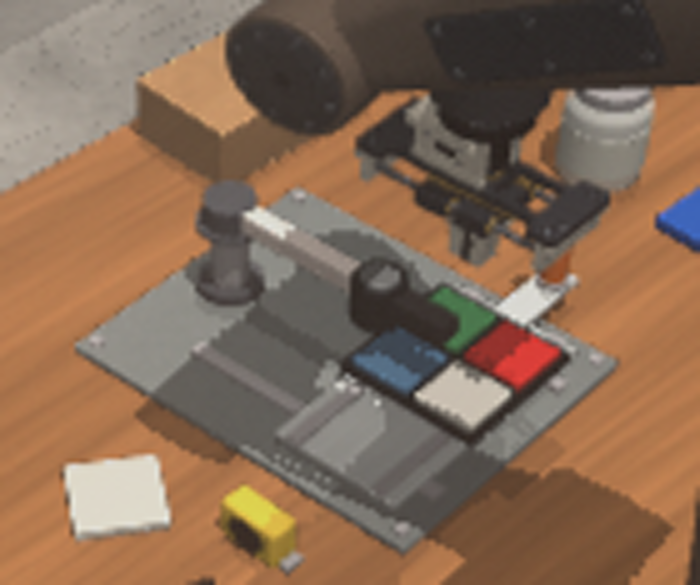

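View pics/scene15c.png

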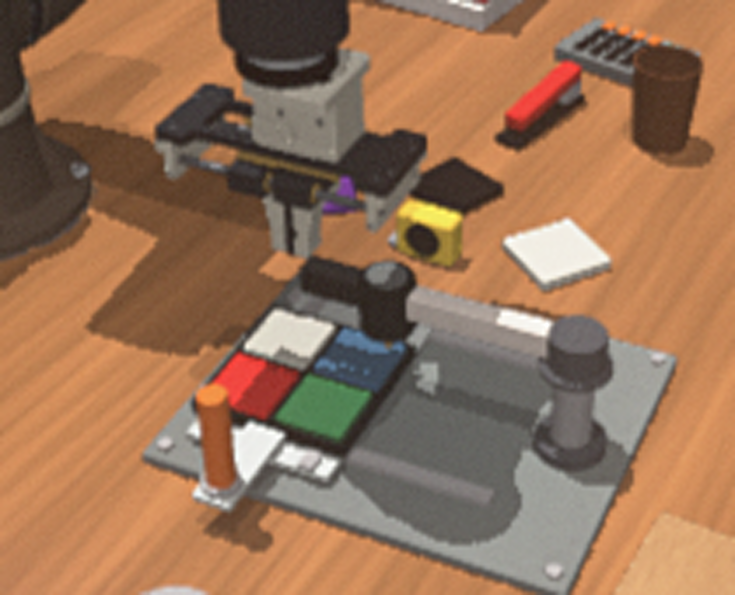

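```bash
python3 - <<'E'
import numpy as np
h=np.array([.697,-.0555]); yaw=np.radians(-85.05)
xt=np.array([np.cos(yaw),np.sin(yaw)]); yt=np.array([np.sin(yaw),-np.cos(yaw)])
p0=None
for q in np.r_[-.1,np.arange(0,1.26,.05)]:
    a=np.pi+np.radians(4.9)-q; u=np.array([np.cos(a),np.sin(a)]); n=np.array([-u[1],u[0]])
    sup=abs(n@yt)*.021+abs(n@xt)*.0095
    p=h+.216*u+(.012+sup)*n
    if p0 is None: p0=np.array([.4795,-.1155])
    d=p-p0
    print(round(q,2),p.round(4),(d@xt).round(3),(d@yt).round(3))
E
```

```text
-0.1 [ 0.489  -0.1185] 0.004 -0.009
0.0 [ 0.4836 -0.0954] -0.02 -0.006
0.05 [ 0.4819 -0.0857] -0.029 -0.005
0.1 [ 0.4807 -0.0759] -0.039 -0.005
0.15 [ 0.4799 -0.0661] -0.049 -0.005
0.2 [ 0.4795 -0.0562] -0.059 -0.005
0.25 [ 0.4796 -0.0462] -0.069 -0.006
0.3 [ 0.4801 -0.0362] -0.079 -0.007
0.35 [ 0.4812 -0.0262] -0.089 -0.009
0.4 [ 0.4826 -0.0162] -0.099 -0.012
0.45 [ 0.4846 -0.0063] -0.108 -0.015
0.5 [0.487  0.0036] -0.118 -0.018
0.55 [0.49   0.0135] -0.128 -0.022
0.6 [0.4934 0.0232] -0.137 -0.026
0.65 [0.4972 0.0328] -0.146 -0.03
0.7 [0.5016 0.0422] -0.155 -0.036
0.75 [0.5064 0.0515] -0.164 -0.041
0.8 [0.5118 0.0606] -0.173 -0.047
0.85 [0.5175 0.0694] -0.181 -0.054
0.9 [0.5238 0.078 ] -0.189 -0.061
0.95 [0.5305 0.0864] -0.197 -0.068
1.0 [0.5376 0.0944] -0.204 -0.076
1.05 [0.5452 0.1021] -0.211 -0.084
1.1 [0.5532 0.1094] -0.218 -0.093
1.15 [0.5616 0.1164] -0.224 -0.102
1.2 [0.5704 0.123 ] -0.23 -0.111
1.25 [0.5796 0.1291] -0.235 -0.121
```

Call:
play_rows(
  series=[
    [0,0,0,0.03,0],
    [0,0,0,0.06,0],
    [0,0,0,0.085,0],
    [0,0,0,0.085,0],
    [0,0,0,0.085,0],
  ],
)

```text
clock: 25.9
tool_pos: [0.4829, -0.1158, 0.1593]
orientation: [-180.0, -0.0, -85.0]
force: [-0.1, 0.9, 0.5]
opening: 0.0006
```

Call:
play_rows(
  series=[
    [0,-0.01,0,0,0],
    [0,-0.02,-0.003,0,0],
    [0,-0.029,-0.002,0,0],
    [0,-0.039,-0.002,0,0],
    [0,-0.049,-0.002,0,0],
    [0,-0.059,-0.002,0,0],
    [0,-0.069,-0.003,0,0],
    [0,-0.079,-0.004,0,0],
    [0,-0.089,-0.006,0,0],
    [0,-0.099,-0.009,0,0],
  ],
)

```text
clock: 26.9
tool_pos: [0.4824, -0.0153, 0.1579]
orientation: [180.0, -0.0, -85.0]
force: [0.7, -1.4, -0.2]
opening: 0.0003
```

```bash
python3 w.py wrist16
```

```text
26.9 [ 0.4824 -0.0153  0.1579] [179.99  -0.   -85.03] [ 0.7 -1.4 -0.2]
```

View pics/wrist16.png

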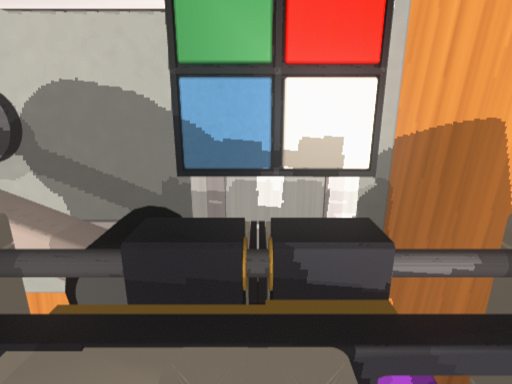

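The arm is swinging ahead of the fingers (beam at lower left, wrist (60,235)), and the tiles are all in place. I continue the arc.

Call:
play_rows(
  series=[
    [0,-0.009,-0.003,0,0],
    [0,-0.019,-0.006,0,0],
    [0,-0.029,-0.01,0,0],
    [0,-0.038,-0.014,0,0],
    [0,-0.047,-0.018,0,0],
    [0,-0.056,-0.024,0,0],
    [0,-0.065,-0.029,0,0],
    [0,-0.074,-0.035,0,0],
    [0,-0.082,-0.042,0,0],
    [0,-0.09,-0.049,0,0],
  ],
)

```text
clock: 27.95
tool_pos: [0.524, 0.0785, 0.158]
orientation: [180.0, -0.0, -85.0]
force: [-0.0, -0.7, -0.3]
opening: 0.001
```

Call:
play_rows(
  series=[
    [0,-0.008,-0.007,0,0],
    [0,-0.015,-0.015,0,0],
    [0,-0.022,-0.023,0,0],
    [0,-0.029,-0.032,0,0],
    [0,-0.033,-0.038,0,0],
    [0,-0.036,-0.042,0,0],
    [0,-0.037,-0.044,0,0],
  ],
)

```text
clock: 28.65
tool_pos: [0.5644, 0.1187, 0.1579]
orientation: [180.0, 0.0, -85.0]
force: [-0.2, -0.1, 0.8]
opening: 0.0007
```

Call:
play_rows(
  series=[
    [0,-0.002,-0.003,0,0],
    [0,-0.004,-0.006,0,0],
    [0,-0.005,-0.008,0,0],
    [0,-0.005,-0.008,0,0],
  ],
)

```text
clock: 29.05
tool_pos: [0.5719, 0.1242, 0.1581]
orientation: [-180.0, 0.0, -85.0]
force: [-0.3, -0.1, 0.9]
opening: 0.0003
```

```bash
python3 w.py wrist17;python3 - <<'E'
from h import *
s=snapshot('scene'); f=s['frame']; save('scene17c',cv2.resize(f[120:290,120:330],None,fx=3.5,fy=3.5,interpolation=cv2.INTER_CUBIC))
E
```

```text
29.05 [0.5719 0.1242 0.1581] [-1.7998e+02  1.0000e-02 -8.5040e+01] [-0.3 -0.1  0.9]
```

View pics/scene17c.png

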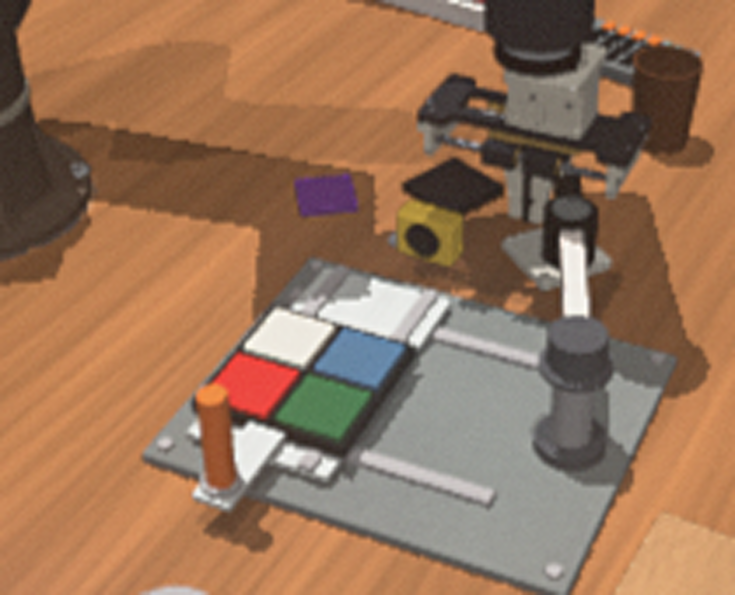

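The arm is almost at its parking stop, with no stop force felt yet. A few mm more.

Call:
play_rows(
  series=[
    [0,-0.001,-0.002,0,0],
    [0,-0.002,-0.004,0,0],
    [0,-0.002,-0.004,0,0],
  ],
)

```text
clock: 29.45
tool_pos: [0.5737, 0.1252, 0.1577]
orientation: [179.8, -0.1, -85.1]
force: [-7.8, -4.3, 6.0]
opening: 0.0004
```

Call:
play_rows(
  series=[
    [0,-0.001,-0.002,0,0],
    [0,-0.001,-0.003,0,0],
    [0,-0.001,-0.003,0,0],
  ],
)

```text
clock: 29.75
tool_pos: [0.5743, 0.1254, 0.1576]
orientation: [179.5, -0.2, -85.1]
force: [-16.8, -6.6, 13.4]
opening: 0.0004
```

Parking stop met: force is rising with no travel. I back off and lift away.

Call:
play_rows(
  series=[
    [0,0.004,0.01,0,0],
    [0,0.01,0.025,0,0],
    [0,0.015,0.04,0,0],
    [0,0.02,0.05,-0.02,0],
    [0,0.02,0.05,-0.06,0],
    [0,0.02,0.05,-0.1,0],
    [0,0.02,0.05,-0.14,0],
    [0,0.02,0.05,-0.18,0],
    [0,0.02,0.05,-0.2,0],
    [0,0.02,0.05,-0.2,0],
  ],
)

```text
clock: 30.75
tool_pos: [0.5315, 0.1039, 0.362]
orientation: [-179.6, 0.1, -85.0]
force: [-0.3, 1.1, -0.4]
opening: 0.0003
```

```bash
python3 w.py wrist18;python3 - <<'E'
from h import *
for n in('scene','side'):
    s=snapshot(n); save(n+'18',s['frame']); np.savez(f'pics/{n}18.npz',**s)
    a=np.load(f'pics/{n}0.npz')['frame']
    P=cloud(s);f=s['frame'];x,y,z=[P[...,i] for i in range(3)]
    hsv=cv2.cvtColor(f,cv2.COLOR_RGB2HSV).astype(int);H,S,V=hsv[...,0],hsv[...,1],hsv[...,2]
    m=(S<40)&(V>140)&(z>.122)&(z<.137)&(x>.58)&(x<.72)&(y>-.05)&(y<.1); q=P[m][:,:2].astype(np.float32)
    l=cv2.fitLine(q,cv2.DIST_HUBER,0,.01,.01).ravel(); print(n,len(q),l,'q=',np.radians(184.9-np.degrees(np.arctan2(l[1],l[0]))%180))
    for nm,m in dict(red=((H<6)|(H>174))&(S>120),blue=(H>98)&(H<118)&(S>60),green=(H>45)&(H<90)&(S>90)).items():
        m=m&(z>.03)&(z<.07)&(x>.38)&(x<.62)&(y>-.2)&(y<.05); print(nm,m.sum(),np.median(P[m],0))
    yl=(H>20)&(H<32)&(S>150)&(z>.02)&(z<.07)&(x<.6)&(abs(y-.13)<.06); print('tape',P[yl].mean(0))
E
```

```text
30.75 [0.5315 0.1039 0.362 ] [-1.7958e+02  1.5000e-01 -8.5020e+01] [-0.3  1.1 -0.4]
scene 149 [ 0.41811904 -0.90839225  0.663796    0.01719665] q= 1.2249435
red 296 [ 0.45274646 -0.14426047  0.04395377]
blue 281 [ 0.50981292 -0.07482429  0.04441193]
green 106 [ 0.5250753  -0.12956799  0.04445341]
tape [0.46667615 0.1342388  0.04237809]
side 50 [ 0.4966175  -0.8679695   0.6548492   0.03332533] q= 1.13662
red 171 [ 0.44485541 -0.14324657  0.04801998]
blue 156 [ 0.50632375 -0.07102812  0.04830588]
green 2 [ 0.53063477 -0.12962138  0.05053151]
tape [0.45141432 0.14393854 0.04747984]
```

View pics/scene18.png

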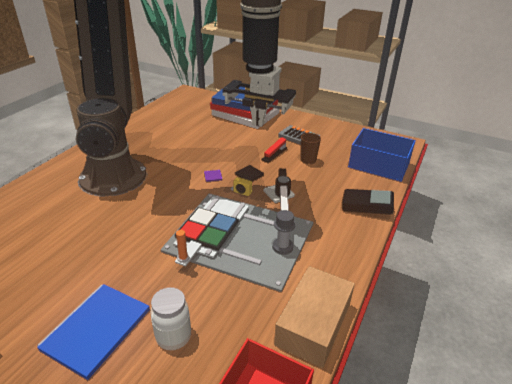

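View pics/side18.png

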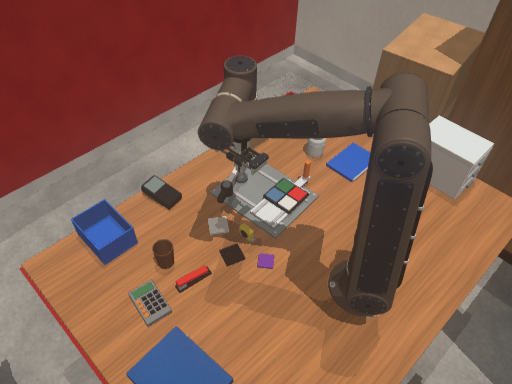

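Last checks:
- **Slide:** its travel computes to -59 to -60 mm, on its stop.
- **Arm:** about 1.2 rad (the two views say 1.22 and 1.14), with the stop felt.
- **Other things:** the tape measure hasn't moved, the tiles are in, and the robot is clear.

Handing in.

```bash
python3 -c "
from plant import *
print(close_job())"
```

```text
the job is handed in; nothing more can be done
None
```

I swung the camera arm in to its stop, stood the red tile and then the blue tile under the pointer, pulled the lower slide home, and pushed the arm back to its parking stop. I handed the job in at about 31 s; it reported no verdict.

| Check | Result |
|---|---|
| Red tile under the pointer | about 2.5 mm off (7 mm allowed), held about 1.3 s |
| Blue tile under the pointer | about 2 mm off, from the carrier outline and the green tile because the arm hid most of blue; held about 1.3 s |
| Lower slide | about -59 to -60 mm, stop felt |
| Camera arm | at its parking stop: stop force felt, 1.22 rad in the scene view, 1.14 rad in the side view |
| Tiles | all four in their pockets |
| Other things on the counter | tape measure measured within 2 mm of its start; the rest look unmoved in the last pictures |

- **Swing-in force:** the wrist force reached about 44 N against the in-stop. The shut fingers did the pushing, and I backed off at once.
- **Regrasp for blue:** the first grip on the post was about 13 mm off centre and shifted the carrier by about 7 mm. I opened, re-centred and measured again before moving blue.
- **Disagreements:** the two views differ by about 0.09 rad on the arm's final angle, but both are above 1.1. A rough depth estimate put the slide at about -54 mm; I trusted the other measurements, which gave about -60.

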